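# Load the food warmer with a spatula and set it to keep warm

### The arm

A 6-joint arm with a two-finger parallel gripper is mounted at the origin on the work surface. World frame = base frame: x ahead of the robot, y to its left, z up, the work surface at z = 0. Lengths are in mm, angles in rad, forces in N, time in s.
With the tool pointing down it reaches from about 250 to 850 mm from the base axis. Payload 12.5 kg.
Tool frame: the origin (TCP) lies on the front face of the gripper's body, between the roots of the fingers; the fingertips stand 84 mm ahead of it and the grasp point (between the pads) lies 65 mm ahead of it; z points along the fingers, y is the line along which they close (so a half turn about z gives the same grasp; the last joint's range is limited). The gripper opens to 93 mm and grips with 3 to 60 N. Pads are 15 mm wide; open, the fingers measure 128 mm over their backs; the gripper's body (75 mm by 188 mm) begins 65 mm behind the grasp point.
Start: joints at [1.238, 0.351, 1.652, -0, 1.139, -0.085], TCP at [134.868, 533.194, 302.733] pointing down, gripper open.
Joint ranges: [-2.75, 2.75], [-0.79, 2.1], [0.01, 2.65], [-1.57, 4.71], [0.07, 3.14], [-2.87, 2.87]. Speed limits (rad/s): [2.22, 2.22, 2.79, 3.14, 3.14, 3.14].

### API

Orientations are given as a unit quaternion [x, y, z, w].
In Python, from rig import arm, viewer, nets gives the robot as it stands.
- The arm moves only by the tool servo_tool, never from a script. Its argument "rows" is a list of rows, each a list of 3 entries, a list of its own where there are three numbers: the shift along the world's x, y, z in units of 0.25 m (1.0 is 0.25 m), then the turn about the world's z in units of 90 degrees (1.0 is 90 degrees), then the closure, from -1 (fully open) to 1 (shut). A call has 1 to 20 rows; each row is the pose to reach, as a shift and turn from the pose commanded when the call began; what a row does not reach only later rows make up. A row lasts 1/8 s, in which the tool goes at most 62.5 mm and 10.7 degrees, less where a joint would pass 70% of its speed; a pose out of reach is approached as far as the arm can. A call with a number of a shift or a turn outside -1 to 1 is refused whole. A call with a gripper value outside its range is refused whole. The fingers move at their own pace and stop on an object; "squeeze" is the grip in N (left out, the last holds). Time passes only in rows, so rows that repeat a pose let the fingers close. It gives the time, the measured TCP pose, the force, the opening and the grip force at its end, in the units of the state.
- arm.read_state(): the state, without advancing time (a new reading comes with each control period).
- viewer.capture(name): name is "side" or "top" or "wrist"; returns (picture, depth): 480x640x3 uint8, red, green, blue; 480x640 float32, mm along the optical axis (not along the pixel's ray), 0 where there is no reading.
- viewer.calibration(name): a dict with "intrinsics" (3x3 intrinsics, pixels), "extrinsics" (4x4, takes a point from camera to world coordinates). Camera axes: x right, y up, looking along -z (the intrinsics and any distortion apply to the point x, -y, -z); pixel columns grow to the right and rows downward; lengths in mm; the calibration is good to about 2 mm. A picture is of the moment at which its call begins: read the wrist's pose just before it. calibration takes no time and is no camera call; for the wrist camera it gives the pose at the moment of the call.
- arm.close_job(): hands the job in; it is judged then, once.
Trained networks look in the newest picture that a camera, given by its name, has taken for a name from the list of things; names that differ only in an ending like _2 or _b are one class to them, and where a whole thing is asked for, a point or a joint stands for the part that bears it (a point fixed in the world has none). Each returns a list of dicts, best first, with "confidence" (0 to 1); they miss things now and then, are a little off and sometimes report something else, mostly with a low value. They report only what shows in the picture. A call takes as long as a camera call.
- nets.silhouettes(camera, name): "mask" (480x640 bool, what is visible of it) and "extent" ([left, top, width, height] in pixels, round what is visible of it).
- nets.mark_of(camera, name): "pixel" ([column, row] in pixels: a listed point, or the origin of a listed thing).
The state is a dict: "clock": time; "joint_positions": joint angles; "qvel": joint speeds; "joint_efforts": joint torques, N m; "tool_pos": TCP position; "tcp_rot": TCP orientation; "force": force on the tool from outside, world axes, zero at the start; "torque": the same for the moment, N m; "grip_width": finger opening in mm; "grasp_force": force on a finger pad.
Only numpy, scipy, OpenCV 4.12 (cv2) and the standard library are available. Lean on these libraries where they do the work, as an engineer would, in place of code of your own. Each camera call takes 0.05 s, during which the arm holds its last target. There are 200 camera calls.

### The job

The little footed dishes on the cork mat are hot: using the spatula, slide it under each dish in turn, keep the dish level, and seat every dish flat and square in a bay of its own on the food warmer, without touching any dish with the gripper or arm. Only once all are in, slide the warmer's red heat control to the brass mark; leave the spatula lying on its blue rest with the blade centred and flat on it. Leave the box, remote, book and mug where they are.

Things in the scene. Friction and masses are not known exactly. Their poses are not given: they have to be found in the camera images.
- dish0: Hot white square dish 76 x 76 mm, 26 mm high, 0.12 kg, green top with round bites (2 or 3 present). Stands on two runners 8 mm wide, 12 mm high, along its own x under its y edges: beneath the 6 mm tile is a tunnel 60 mm wide, 12 mm high, open at both x ends, for the blade. Origin: underside centre, at the runners' feet; z up. Starts on the mat, a tunnel end within 17 deg of facing the robot.
- dish1: Hot white square dish 76 x 76 mm, 26 mm high, 0.12 kg, green top with round bites (2 or 3 present). Stands on two runners 8 mm wide, 12 mm high, along its own x under its y edges: beneath the 6 mm tile is a tunnel 60 mm wide, 12 mm high, open at both x ends, for the blade. Origin: underside centre, at the runners' feet; z up. Starts on the mat, a tunnel end within 17 deg of facing the robot.
- dish2: Hot white square dish 76 x 76 mm, 26 mm high, 0.12 kg, green top with round bites (2 or 3 present). Stands on two runners 8 mm wide, 12 mm high, along its own x under its y edges: beneath the 6 mm tile is a tunnel 60 mm wide, 12 mm high, open at both x ends, for the blade. Origin: underside centre, at the runners' feet; z up. Starts on the mat, a tunnel end within 17 deg of facing the robot.
- spatula: Cranked spatula, 0.17 kg. Steel blade 90 (x) x 40 (y) x 3 mm; origin: centre of the blade's underside; x points to the leading edge, z up. From the blade's rear an 8 mm neck rises to a level wooden handle along -x: 20 mm wide, 22 mm high, axis 65 mm above the blade's underside, 68 to 168 mm behind the blade's centre. Stands steady on the blade (centre of mass about 30 mm behind blade centre).
- spatula_grip (a point): Point on the handle's axis where to grip it from above, fingers either side in y: 92 mm behind the blade's centre and 65 mm above the blade's underside.
- rest: Spatula rest: fixed blue ceramic slab 115 mm (x) x 60 mm (y) x 8 mm high, flat top; the blade lies on it lengthwise, leading edge away from the robot, and the handle sticks out towards the robot. Origin: centre of its underside, z up.
- mat: Fixed cork mat 170 x 300 mm, 4 mm thick, on which the dishes start, left or right of the rest. Origin: on the table, 70 mm from the mat's near edge and centred in y.
- warmer: Fixed food warmer, left or right of the rest (on the other side from the mat): black body 160 mm (x) x 300 mm (y), its flat top 30 mm above the table, with three square bays side by side along its y and the heat slider behind them. x points away from the robot. Origin: on the table, under the middle bay's centre.
- bay0 (a point): Centre of the floor of bay 0 of the warmer (its rightmost, -y bay), 30 mm above the table. Each bay is 88 x 88 mm inside (bays 94 mm apart) between walls 6 mm thick, 8 mm high; the front (-x) wall has a 64 mm gap in the middle, so the blade can be drawn out at floor level. Frame parallel to the warmer's.
- bay1 (a point): Centre of the floor of bay 1 of the warmer (its middle bay), 30 mm above the table. Each bay is 88 x 88 mm inside (bays 94 mm apart) between walls 6 mm thick, 8 mm high; the front (-x) wall has a 64 mm gap in the middle, so the blade can be drawn out at floor level. Frame parallel to the warmer's.
- bay2 (a point): Centre of the floor of bay 2 of the warmer (its leftmost, +y bay), 30 mm above the table. Each bay is 88 x 88 mm inside (bays 94 mm apart) between walls 6 mm thick, 8 mm high; the front (-x) wall has a 64 mm gap in the middle, so the blade can be drawn out at floor level. Frame parallel to the warmer's.
- heat (a joint): Heat control: position of the red grip along its track in m, 0 at the right (-y) end, the off end, up to 0.100 at the left (+y) end; the brass mark is at 0.075. Starts at 0 to 0.035. Stays where it is left; needs about 1.5 N to slide.
- heat_top (a point): Centre of the top of the red heat grip, a block 28 mm (x) x 20 mm (y) x 40 mm high standing on the 40 mm wide track (track top 44 mm above the table, grip top 84 mm), 80 mm behind (+x) the bays' centre line; it slides along the warmer's +y as the joint grows.
- heat_mark (a point): The brass mark: a 4 mm wide brass line across the track with a small brass tab at its far edge. The grip is set when its middle stands at this mark. Point on the track's top, 44 mm above the table, on the track's centre line.
- keepsake_box: Bystander: green box with brass handle, 200 x 240 x 75 mm, on the table well to the robot's right. Origin: centre of underside.
- remote: Bystander: black remote control 150 x 40 x 16 mm lying on the green box. Origin: centre of underside.
- book: Bystander: green book 260 x 200 x 28 mm lying on the table to the robot's left. Origin: centre of underside.
- mug: Bystander: white mug 80 mm across, 90 mm high, handle at its +y, on the table beyond the rest. Origin: centre of underside.

How it is judged (in metres and radians):
On the way, in this order (a step that is already met when the one before it is completed fails the run):
1. every dish is seated in a bay of the warmer (((x of dish0 in the frame of bay0 between -0.009 and 0.009 m and y of dish0 in the frame of bay0 between -0.009 and 0.009 m and z of dish0 in the frame of bay0 between -0.004 and 0.004 m) or (x of dish0 in the frame of bay1 between -0.009 and 0.009 m and y of dish0 in the frame of bay1 between -0.009 and 0.009 m and z of dish0 in the frame of bay1 between -0.004 and 0.004 m) or (x of dish0 in the frame of bay2 between -0.009 and 0.009 m and y of dish0 in the frame of bay2 between -0.009 and 0.009 m and z of dish0 in the frame of bay2 between -0.004 and 0.004 m)) and angle between the x axis of each of dish0, dish1, dish2 and the x axis of warmer, either way round below 0.16 rad and angle between each of dish0, dish1, dish2's own z axis and vertical below 0.06 rad and linear speed of each of dish0, dish1, dish2 below 0.03 m/s and ((x of dish1 in the frame of bay0 between -0.009 and 0.009 m and y of dish1 in the frame of bay0 between -0.009 and 0.009 m and z of dish1 in the frame of bay0 between -0.004 and 0.004 m) or (x of dish1 in the frame of bay1 between -0.009 and 0.009 m and y of dish1 in the frame of bay1 between -0.009 and 0.009 m and z of dish1 in the frame of bay1 between -0.004 and 0.004 m) or (x of dish1 in the frame of bay2 between -0.009 and 0.009 m and y of dish1 in the frame of bay2 between -0.009 and 0.009 m and z of dish1 in the frame of bay2 between -0.004 and 0.004 m)) and ((x of dish2 in the frame of bay0 between -0.009 and 0.009 m and y of dish2 in the frame of bay0 between -0.009 and 0.009 m and z of dish2 in the frame of bay0 between -0.004 and 0.004 m) or (x of dish2 in the frame of bay1 between -0.009 and 0.009 m and y of dish2 in the frame of bay1 between -0.009 and 0.009 m and z of dish2 in the frame of bay1 between -0.004 and 0.004 m) or (x of dish2 in the frame of bay2 between -0.009 and 0.009 m and y of dish2 in the frame of bay2 between -0.009 and 0.009 m and z of dish2 in the frame of bay2 between -0.004 and 0.004 m))), for 0.2 s.
2. with all dishes in, the heat control is slid to the brass mark (value of joint heat between 0.068 and 0.082 m), for 0.2 s.
At the end, for the whole second after the job is handed in: Each dish at rest in its own bay: centre within 9 mm of the bay centre in x and y, feet within 4 mm of its floor, within 0.16 rad of square, tilt under 0.06; heat grip within 7 mm of the mark; spatula at rest flat on its rest, blade centre within 30 mm (x), 22 mm (y) of the rest's (all of step 1 and all of step 2 and x of spatula in the frame of rest between -0.03 and 0.03 m and y of spatula in the frame of rest between -0.022 and 0.022 m and z of spatula in the frame of rest between 0.004 and 0.012 m and angle between spatula's own z axis and vertical below 0.06 rad and linear speed of spatula below 0.03 m/s); the robot touches nothing.
It fails at once if the gripper or arm touches a hot dish (contact force between any of the fingers, the arm and dish0 above 1 N or contact force between any of the fingers, the arm and dish1 above 1 N or contact force between any of the fingers, the arm and dish2 above 1 N).
It fails at once if a dish is tipped more than 0.6 rad (angle between any of dish0, dish1, dish2's own z axis and vertical above 0.6 rad).
It fails at once if the box, remote, book or mug is disturbed (moved over 30 mm) (distance of any of keepsake_box, remote, book, mug from where it was at the start of the episode above 0.03 m).
Of dish0, dish1, dish2 only 2 to 3 are there at a start; the rules pass over those that are not, and their reading is None.
At some moment in a run one of dish0, dish1, dish2 may be knocked a few centimetres aside while the robot is not near it.
It also fails if it takes over 210 s, if anything falls off the work surface, if the arm or the gripper's body presses on something with over 40 N, if the wrist force passes 120 N, or if a joint passes its speed limit or range.

## Working session

There is one attempt and no reset: what is moved stays moved. The work goes in short steps, Python scripts to look and compute and a tool call to move; the robot and the scene stay as the last step left them, time stands still between calls to the robot, and variables do not carry over. Pictures are saved under pics/ and viewed, at most 14 in all, crops included, and the job is handed in when it is done.

Besides the shell and the picture viewer there is one more tool, called after "Emit:" by a JSON object that holds its "fn" and its "kwargs", one argument or row to a line. servo_tool: Moves the arm, as the interface text tells. Shifts and turns lie within -1 to 1; 1 stands for 0.25 m of shift or 90 degrees of turn. Its arguments: {"type":"object","properties":{"rows":{"type":"array","items":{"type":"array"}},"squeeze":{"type":"number"}},"required":["rows"]}

```bash
ls; mkdir -p pics; cat > h.py <<'E'
import numpy as np, cv2
from rig import arm, viewer, nets
def cap(n,f=None):
    c=viewer.calibration(n); p,d=viewer.capture(n)
    if f: cv2.imwrite(f'pics/{f}.png',p[:,:,::-1])
    return p,d,np.array(c['intrinsics']),np.array(c['extrinsics'])
def world(u,v,d,K,E):
    u,v,d=map(np.asarray,(u,v,d))
    x=(u-K[0,2])/K[0,0]*d; y=(v-K[1,2])/K[1,1]*d
    P=np.stack([x,-y,-d,np.ones_like(d)],-1)
    return (P@E.T)[...,:3]
def onplane(u,v,z,K,E):
    r=E[:3,:3]@np.array([(u-K[0,2])/K[0,0],-(v-K[1,2])/K[1,1],-1]); o=E[:3,3]
    return o+r*(z-o[2])/r[2]
def proj(P,K,E):
    p=np.linalg.inv(E)@np.append(P,1); return K[0,0]*p[0]/-p[2]+K[0,2], K[1,1]*-p[1]/-p[2]+K[1,2]
E
python3 - <<'E'
from h import *
for n in('top','side'):
    p,d,K,E=cap(n,n+'0'); print(n,K.tolist(),E.round(2).tolist())
    for t in('dish0','spatula','rest','mat','warmer','heat_top','mug'):
        for r in nets.silhouettes(n,t)[:4]:
            m=r['mask']&(d>0); v,u=np.nonzero(m); 
            if len(u)==0: continue
            w=world(u,v,d[m],K,E); print(t,round(r['confidence'],2),r['extent'],np.median(w,0).round(),np.percentile(w,2,0).round(),np.percentile(w,98,0).round())
    for t in('dish0','spatula_grip','spatula','rest','heat_top','heat_mark','bay0','bay1','bay2'):
        print(t,[(round(r['confidence'],2),np.round(r['pixel'],1).tolist()) for r in nets.mark_of(n,t)[:4]])
print(arm.read_state())
E
```

```text
pics
top [[552.837786924475, 0.0, 312.31077112345633], [0.0, 552.837786924475, 247.17966903315653], [0.0, 0.0, 1.0]] [[-0.02, 0.99, -0.14, 419.1], [-1.0, -0.02, 0.02, 2.9], [0.02, 0.14, 0.99, 1496.46], [0.0, 0.0, 0.0, 1.0]]
dish0 0.96 [244.1, 251.6, 32.9, 32.5] [577. 109.  24.] [540.  72.   4.] [615. 147.  35.]
dish0 0.94 [205.2, 262.7, 33.3, 32.3] [554. 212.  24.] [517. 173.  13.] [593. 253.  35.]
dish0 0.63 [166.3, 250.6, 33.4, 36.8] [588. 308.  23.] [551. 271.   8.] [626. 347.  35.]
spatula 0.75 [294.6, 255.5, 18.2, 78.5] [535.  -9.  13.] [408. -27.  -1.] [612.  11.  88.]
spatula 0.75 [467.9, 248.0, 101.9, 86.4] [ 505. -549.   75.] [ 403. -685.   12.] [ 608. -448.   82.]
rest 0.73 [290.5, 251.2, 25.5, 41.5] [560.   2.   8.] [514. -36.   2.] [625.  22.  15.]
mat 0.59 [164.2, 240.7, 114.7, 66.0] [542. 216.   4.] [483.  67.  -3.] [651. 359.  13.]
warmer 0.9 [331.4, 242.9, 112.3, 62.5] [ 562. -227.   31.] [ 485. -372.   17.] [642. -85.  50.]
warmer 0.15 [205.0, 265.4, 34.5, 30.1] [555. 211.  24.] [517. 172.  13.] [593. 250.  35.]
heat_top 0.62 [395.5, 243.8, 11.5, 8.8] [ 616. -257.   
[... 2750 characters left out ...]
ons': array([ 1.23840728e+00,  3.50715877e-01,  1.65181831e+00, -3.64504689e-05,
        1.13911070e+00, -8.45832584e-02]), 'qvel': array([-3.91335607e-04,  4.55850840e-04, -9.66473812e-06, -5.20769115e-04,
       -3.90091036e-04,  8.43520449e-04]), 'joint_efforts': array([ 1.08424894e-03, -4.97250652e+01, -2.85476321e+01,  6.99328375e-02,
        2.22109520e-02, -4.69406146e-06]), 'tool_pos': array([134.86750592, 533.18418483, 302.71688909]), 'tcp_rot': array([ 1.23578545e-01,  9.92334793e-01, -2.89738226e-05,  1.07897578e-05]), 'force': array([0.39341972, 0.71654189, 0.24428036]), 'torque': array([ 0.00243312, -0.01929225, -0.02369148]), 'grasp_force': 0.0, 'grip_width': 93.14332233636749}
```

View pics/top0.png

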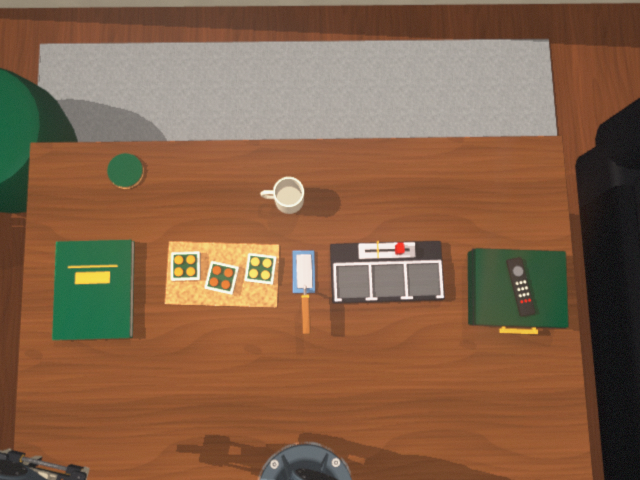

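Emit:
{"fn": "servo_tool", "kwargs": {
  "rows": [
    [[0.3,-0.6,0.6],0.158,-1],
    [[0.6,-1,0.6],0.158,-1],
    [[0.9,-1,0.6],0.158,-1],
    [[0.9,-1,0.6],0.158,-1],
    [[0.9,-1,0.6],0.158,-1],
    [[0.9,-1,0.6],0.158,-1],
    [[0.9,-1,0.6],0.158,-1],
    [[0.9,-1,0.6],0.158,-1],
    [[0.9,-1,0.6],0.158,-1],
    [[0.9,-1,0.6],0.158,-1]
  ]
}}

```text
clock: 2.95
tool_pos: [359.2, 283.9, 452.4]
tcp_rot: [-0.001, 1.0, -0.0, -0.0]
force: [-0.1, 0.5, -0.2]
grip_width: 93.4
grasp_force: 0.0
```

The top view shows three dishes at about (184,266), (222,278) and (261,268). The spatula is on the blue rest at (304,272), and the warmer is at (387,270). On the warmer, the red grip is at (400,248) and the brass mark at (378,247).

```bash
cat >> h.py <<'E'
def dishes(n='wrist'):
    """pose of dish tops from masks: minAreaRect of top face points in world xy"""
    p,d,K,E=cap(n); out=[]
    for r in nets.silhouettes(n,'dish0'):
        if r['confidence']<0.3: continue
        m=r['mask']&(d>0); v,u=np.nonzero(m)
        if len(u)<50: continue
        w=world(u,v,d[m],K,E); zt=np.median(w[:,2]); k=abs(w[:,2]-zt)<7; 
        # project the image rays to plane z=top
        q=np.array([onplane(a,b,zt,K,E)[:2] for a,b in zip(u[k],v[k])],np.float32)
        (c,s,a)=cv2.minAreaRect(q); a=(a+45)%90-45
        out.append((round(r['confidence'],2),np.round(c,1).tolist(),np.round(s,1).tolist(),round(a,1),round(float(zt),1),r['extent']))
    return out
E
python3 - <<'E'
from h import *
s=arm.read_state();print(s['tool_pos'],s['joint_positions'].round(2))
p,d,K,E=cap('wrist','w1');print(K.tolist(),E.round(2).tolist())
for o in dishes(): print(o)
E
```

```text
[359.17689492 283.87399493 452.44974373] [ 0.57  0.06  1.65  0.    1.44 -1.01]
[[419.25627124312723, 0.0, 311.9670475263683], [0.0, 419.25627124312723, 241.56019250939465], [0.0, 0.0, 1.0]] [[-0.0, -0.97, -0.24, 293.41], [1.0, -0.0, 0.0, 283.15], [-0.0, -0.24, 0.97, 534.37], [0.0, 0.0, 0.0, 1.0]]
(0.63, [590.3, 309.5], [78.2, 74.3], 0.1, 22.2, [304.4, 333.2, 55.0, 53.2])
(0.6, [540.5, 217.1], [75.5, 41.2], -13.1, 22.9, [232.5, 305.6, 62.0, 33.5])
(0.58, [549.2, 136.4], [8.7, 32.3], 0.1, 21.1, [189.5, 332.1, 29.3, 5.3])
```

View pics/w1.png

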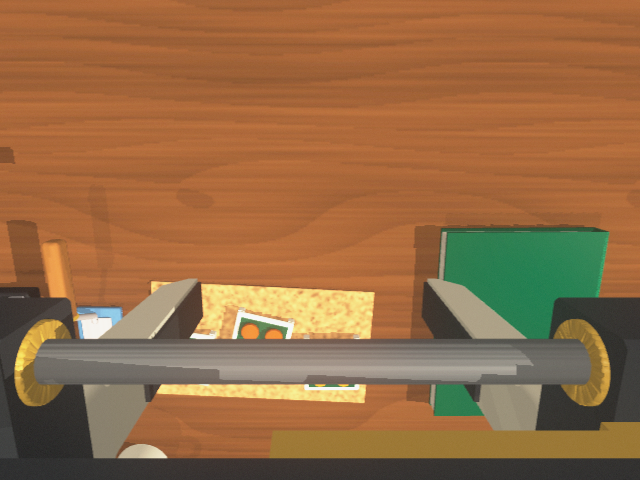

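The wrist view looks back towards the robot and the gripper bar hides everything below about row 330. It shows one dish at (263,325), with the other two partly hidden, so I need to move the tool further out.

Emit:
{"fn": "servo_tool", "kwargs": {
  "rows": [
    [[0.4,-0.32,0],0,-1],
    [[0.4,-0.32,0],0,-1],
    [[0.4,-0.32,0],0,-1],
    [[0.4,-0.32,0],0,-1]
  ]
}}

```text
clock: 3.6
tool_pos: [459.6, 203.4, 452.5]
tcp_rot: [0.0, 1.0, 0.0, -0.0]
force: [0.3, 0.2, 0.2]
grip_width: 93.1
grasp_force: 0.0
```

```bash
python3 - <<'E'
from h import *
s=arm.read_state();print(s['tool_pos'],s['joint_positions'].round(2))
p,d,K,E=cap('wrist','w2')
for o in dishes(): print(o)
for t in ('spatula_grip','spatula','rest','heat_mark','heat_top'):
    for r in nets.mark_of('wrist',t)[:2]:
        u,v=r['pixel']; z=dict(spatula_grip=73,spatula=8,rest=0,heat_mark=44,heat_top=84)[t]
        print(t,round(r['confidence'],2),(round(u),round(v)),onplane(u,v,z,K,E).round(1))
for t in ('spatula','rest','mat'):
    for r in nets.silhouettes('wrist',t)[:1]:
        m=r['mask']&(d>0); v,u=np.nonzero(m); w=world(u,v,d[m],K,E)
        print(t,r['confidence'],np.percentile(w,[2,50,98],0).round(1).tolist())
        if t=='spatula':
            k=(w[:,2]>66); q=w[k][:,:2].astype(np.float32); print('handle',cv2.minAreaRect(q),np.median(w[k],0))
            k=(w[:,2]<18); q=w[k][:,:2].astype(np.float32); print('blade',cv2.minAreaRect(q),np.median(w[k],0))
E
```

```text
[459.64428563 203.35979401 452.52933958] [ 0.32  0.15  1.55  0.    1.45 -1.25]
(0.97, [558.8, 212.3], [75.6, 76.2], -13.8, 23.0, [285.7, 232.7, 67.9, 70.1])
(0.84, [580.9, 109.0], [75.7, 76.6], -8.5, 22.9, [208.0, 255.9, 66.0, 63.0])
(0.58, [591.7, 308.7], [77.2, 75.8], 1.7, 22.9, [366.0, 265.7, 57.7, 55.1])
spatula_grip 0.78 (119, 218) [480.8 -12.8  73. ]
spatula 0.87 (155, 277) [572.5  -5.1   8. ]
rest 0.86 (158, 276) [573.9  -4.4   0. ]
spatula 0.62 [[486.3, -181.8, 10.8], [544.8, -120.0, 30.5], [634.1, -80.0, 38.9]]
handle ((0.0, 0.0), (0.0, 0.0), 0.0) [nan nan nan]
blade ((538.9241943359375, -98.97562408447266), (190.61459350585938, 88.70484924316406), 35.201786041259766) [538.95762217 -80.90922433  13.13509679]
rest 0.73 [[515.9, -40.6, -0.3], [545.0, 8.4, 8.0], [603.1, 23.2, 11.0]]
mat 0.74 [[485.9, 67.4, 2.1], [538.5, 207.8, 4.1], [654.8, 355.9, 6.2]]
  return _methods._mean(a, axis=axis, dtype=dtype,
  ret = um.true_divide(
```

View pics/w2.png

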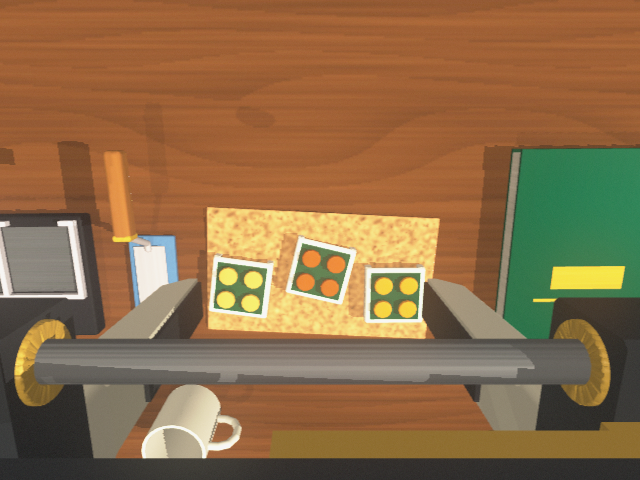

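The wrist view shows three square dishes clear on the mat at (241,286), (322,270) and (395,294). The spatula handle is at (118,195) and its blade at (152,270). Next I look over the warmer and spatula.

Emit:
{"fn": "servo_tool", "kwargs": {
  "rows": [
    [[0,-0.6,0],0,-1],
    [[0,-1,0],0,-1],
    [[0,-1,0],0,-1],
    [[0,-1,0],0,-1],
    [[0,-1,0],0,-1],
    [[0,-1,0],0,-1],
    [[0,-1,0],0,-1]
  ]
}}

```text
clock: 5.03
tool_pos: [459.9, -45.6, 452.7]
tcp_rot: [-0.001, 1.0, 0.0, 0.0]
force: [0.4, -0.5, 0.4]
grip_width: 93.2
grasp_force: 0.0
```

Emit:
{"fn": "servo_tool", "kwargs": {
  "rows": [
    [[0.12,-0.52,0],0,-1],
    [[0.12,-0.52,0],0,-1],
    [[0.12,-0.52,0],0,-1],
    [[0.12,-0.52,0],0,-1],
    [[0.12,-0.52,0],0,-1]
  ]
}}

```text
clock: 5.65
tool_pos: [489.9, -175.2, 453.0]
tcp_rot: [-0.001, 1.0, 0.0, 0.0]
force: [-0.5, -0.3, -0.8]
grip_width: 93.1
grasp_force: 0.0
```

```bash
python3 - <<'E'
from h import *
s=arm.read_state();print(s['tool_pos'],s['joint_positions'].round(2))
p,d,K,E=cap('wrist','w3'); np.savez('w3.npz',p=p,d=d,K=K,E=E)
Z=dict(spatula_grip=73,spatula=8,rest=0,heat_mark=44,heat_top=84,bay0=30)
for t in Z:
    for r in nets.mark_of('wrist',t)[:4]:
        u,v=r['pixel']
        print(t,round(r['confidence'],2),(round(u),round(v)),onplane(u,v,Z[t],K,E).round(1))
for t in ('spatula','rest','warmer'):
    for r in nets.silhouettes('wrist',t)[:1]:
        m=r['mask']&(d>0); v,u=np.nonzero(m); w=world(u,v,d[m],K,E)
        print(t,r['confidence'],r['extent'],np.percentile(w,[2,50,98],0).round(1).tolist())
        if t!='warmer':
          for lo,hi in((60,90),(0,18)):
            k=(w[:,2]>lo)&(w[:,2]<hi)
            if k.sum()>20: print(lo,cv2.minAreaRect(w[k][:,:2].astype(np.float32)),np.median(w[k],0))
        else:
            k=(w[:,2]>25)&(w[:,2]<42); print(cv2.minAreaRect(w[k][:,:2].astype(np.float32)))
E
```

```text
[ 489.8817275  -175.20333815  452.96463647] [-0.43  0.18  1.51  0.    1.45 -2.01]
spatula_grip 0.97 (462, 193) [483.1 -10.6  73. ]
spatula 0.63 (437, 258) [576.1 -12.4   8. ]
heat_mark 0.56 (287, 301) [ 622.5 -206.3   44. ]
heat_mark 0.21 (240, 314) [ 640.5 -265.8   44. ]
heat_top 0.96 (243, 315) [ 623.9 -255.9   84. ]
bay0 0.94 (273, 234) [ 539.9 -224.4   30. ]
bay0 0.86 (341, 237) [ 542.9 -139.5   30. ]
spatula 0.85 [423.9, 123.0, 57.3, 159.2] [[411.0, -27.7, 8.7], [500.5, -12.0, 69.7], [601.6, 10.1, 85.2]]
60 ((458.1826477050781, -10.255278587341309), (103.1999282836914, 21.017301559448242), 0.6042287349700928) [454.95414063 -13.72709255  83.08849496]
0 ((517.9723510742188, 3.68170166015625), (57.226654052734375, 187.67030334472656), 76.20741271972656) [564.87455599  -8.51563494  11.04465836]
rest 0.67 [415.4, 212.8, 51.6, 81.6] [[515.9, -37.3, 0.7], [556.3, -22.2, 7.9], [625.2, 22.2, 10.5]]
0 ((572.5623168945312, -5.500026702880859), (63.95579147338867, 114.7691879272461), 89.71311950683594) [556.48989146 -22.04188958   7.85715436]
warmer 0.82 [143.8, 186.3, 245.8, 138.2] [[488.0, -369.4, 26.9], [557.3, -223.0, 30.7], [637.6, -88.0, 56.1]]
((567.0200805664062, -230.5441436767578), (160.1481170654297, 300.471923828125), 0.5879656672477722)
```

View pics/w3.png

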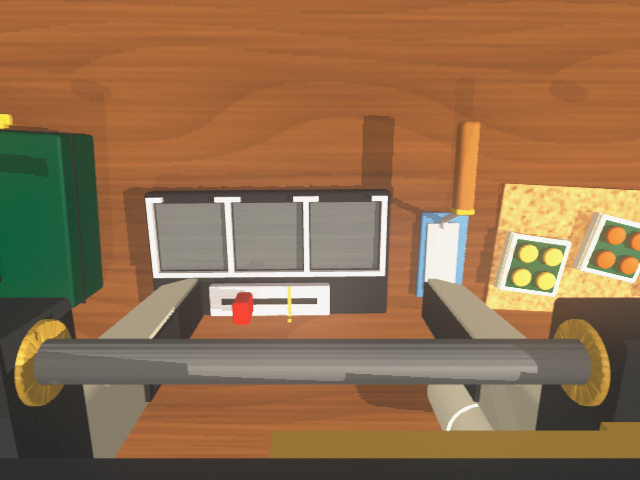

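The wrist view shows the three empty bays at (192,238), (267,236) and (345,234). The red grip is at (243,307), the brass mark at (290,303), and the spatula handle at (467,165) to the right.

```bash
python3 - <<'E'
from h import *
f=np.load('w3.npz'); p,d,K,E=[f[k] for k in('p','d','K','E')]
v,u=np.mgrid[0:480,0:640]; w=world(u,v,d,K,E)
def rep(n,m):
    q=w[m]; print(n,m.sum(),np.percentile(q,[1,50,99],0).round(1).tolist(),[np.round(a,1).tolist() for a in cv2.minAreaRect(q[:,:2].astype(np.float32))])
hsv=cv2.cvtColor(p,cv2.COLOR_RGB2HSV)
white=(hsv[...,1]<40)&(hsv[...,2]>190)
reg=(u>140)&(u<395)&(v>180)&(v<280)
m=white&reg
q=np.array([onplane(a,b,38,K,E)[:2] for b,a in zip(*np.nonzero(m))])
print(cv2.minAreaRect(q.astype(np.float32)))
# side walls (along x): for x rows in 510..570 find y histogram
k=(q[:,0]>515)&(q[:,0]<565)
h,e=np.histogram(q[k,1],bins=np.arange(-380,-80,2)); print([(e[i]+1,h[i]) for i in range(len(h)) if h[i]>3])
k=(abs(q[:,1]+230)<130)
h,e=np.histogram(q[k,0],bins=np.arange(480,610,2)); print([(e[i]+1,h[i]) for i in range(len(h)) if h[i]>3])
org=(hsv[...,0]<20)&(hsv[...,1]>150)&(u>440)&(u<485)&(v>118)&(v<216)
rep('handletop',org&(abs(w[...,2]-84)<4)); 
m=org&(abs(w[...,2]-84)<4)
q=w[m]; c=np.polyfit(q[:,0],q[:,1],1); print('slope',c[0],np.polyval(c,484))
blade=(hsv[...,1]<60)&(hsv[...,2]>150)&(u>420)&(u<465)&(v>222)&(v<300); rep('blade',blade)
red=((hsv[...,0]<6)|(hsv[...,0]>174))&(hsv[...,1]>180)&(u>220)&(u<262)&(v>285); rep('red',red); rep('redtop',red&(w[...,2]>80))
E
```

```text
((542.0941162109375, -230.0856170654297), (100.55520629882812, 288.89837646484375), 0.6100469827651978)
[(np.int64(-375), np.int64(18)), (np.int64(-373), np.int64(67)), (np.int64(-371), np.int64(65)), (np.int64(-369), np.int64(67)), (np.int64(-367), np.int64(65)), (np.int64(-365), np.int64(7)), (np.int64(-281), np.int64(20)), (np.int64(-279), np.int64(67)), (np.int64(-277), np.int64(65)), (np.int64(-275), np.int64(64)), (np.int64(-273), np.int64(33)), (np.int64(-187), np.int64(12)), (np.int64(-185), np.int64(80)), (np.int64(-183), np.int64(40)), (np.int64(-181), np.int64(80)), (np.int64(-93), np.int64(30)), (np.int64(-91), np.int64(63)), (np.int64(-89), np.int64(64)), (np.int64(-87), np.int64(69)), (np.int64(-85), np.int64(10))]
[(np.int64(491), np.int64(28)), (np.int64(493), np.int64(96)), (np.int64(495), np.int64(81)), (np.int64(497), np.int64(119)), (np.int64(499), np.int64(34)), (np.int64(501), np.int64(17)), (np.int64(503), np.int64(24)), (np.int64(505), np.int64(18)), (np.int64(507), np.int64(18)), (np.int64(509), np.int64(24)), (np.int64(511), np.int64(18)), (np.int64(513), np
[... 1072 characters left out ...]
nt64(583), np.int64(24)), (np.int64(585), np.int64(51)), (np.int64(587), np.int64(368)), (np.int64(589), np.int64(213)), (np.int64(591), np.int64(385)), (np.int64(593), np.int64(59))]
handletop 1554 [[408.0, -20.1, 80.3], [451.9, -11.4, 83.4], [498.9, -1.5, 85.7]] [[455.7, -10.6], [97.6, 20.3], 0.6]
slope 0.011942426907560354 -10.908410318798634
blade 2250 [[480.5, -128.1, 0.7], [559.4, -12.0, 11.3], [606.8, 25.2, 391.0]] [[505.5, -58.7], [274.1, 80.1], 38.9]
red 411 [[609.0, -267.1, 51.6], [621.3, -256.4, 84.1], [635.2, -249.2, 86.4]] [[545.6, -231.3], [23.7, 265.9], 70.6]
redtop 340 [[609.0, -267.2, 80.5], [621.3, -258.1, 84.4], [635.0, -249.7, 86.5]] [[527.7, -225.0], [23.3, 228.2], 70.5]
```

Emit:
{"fn": "servo_tool", "kwargs": {
  "rows": [
    [[-0.024,0.3,-0.2],0,-1],
    [[-0.024,0.658,-0.6],0,-1],
    [[-0.024,0.658,-0.6],0,-1],
    [[-0.024,0.658,-0.6],0,-1],
    [[-0.024,0.658,-0.6],0,-1],
    [[-0.024,0.658,-0.6],0,-1]
  ]
}}

```text
clock: 6.9
tool_pos: [484.4, -13.0, 303.8]
tcp_rot: [-0.0, 1.0, -0.0, 0.001]
force: [-0.1, -1.0, 0.8]
grip_width: 93.2
grasp_force: 0.0
```

Emit:
{"fn": "servo_tool", "kwargs": {
  "rows": [
    [[0,0,-0.25],0,-0.4],
    [[0,0,-0.45],0,-0.4],
    [[0,0,-0.66],0,-0.4],
    [[0,0,-0.66],0,-0.4],
    [[0,0,-0.66],0,-0.4],
    [[0,0,-0.66],0,-0.4]
  ]
}}

```text
clock: 7.65
tool_pos: [485.0, -12.7, 140.0]
tcp_rot: [-0.0, 1.0, -0.0, 0.002]
force: [-0.7, -0.1, 0.2]
grip_width: 65.0
grasp_force: 0.0
```

Emit:
{"fn": "servo_tool", "kwargs": {
  "rows": [
    [[0,0.006,-0.006],0.007,-0.4],
    [[0,0.006,-0.006],0.007,1],
    [[0,0.006,-0.006],0.007,1],
    [[0,0.006,-0.006],0.007,1],
    [[0,0.006,-0.006],0.007,1],
    [[0,0.006,-0.006],0.007,1],
    [[0,0.006,-0.006],0.007,1]
  ],
  "squeeze": 60
}}

```text
clock: 8.52
tool_pos: [483.8, -10.8, 136.2]
tcp_rot: [-0.006, 1.0, 0.0, -0.0]
force: [0.3, 1.4, -0.4]
grip_width: 19.6
grasp_force: 59.7
```

```bash
python3 - <<'E'
from h import *
s=arm.read_state();print(s['tool_pos'],s['tcp_rot'].round(4),s['joint_positions'].round(3),s['force'],s['torque'])
E
```

```text
[483.82305549 -10.79831993 136.18795316] [-5.7e-03  1.0e+00  0.0e+00 -1.0e-04] [-0.119  0.488  1.947 -0.     0.707 -1.701] [ 0.29349556  1.38620661 -0.44854604] [0.1024932  0.04416229 0.01717916]
```

Emit:
{"fn": "servo_tool", "kwargs": {
  "rows": [
    [[0,0,0.1],0,1],
    [[0,0,0.25],0,1],
    [[0,0,0.44],0,1],
    [[-0.13,0.2,0.44],-0.03,1],
    [[-0.26,0.4,0.44],-0.1,1],
    [[-0.395,0.596,0.44],-0.102,1],
    [[-0.395,0.596,0.44],-0.102,1],
    [[-0.395,0.596,0.44],-0.102,1],
    [[-0.395,0.596,0.44],-0.102,1],
    [[-0.395,0.596,0.44],-0.102,1]
  ]
}}

```text
clock: 9.78
tool_pos: [385.6, 137.5, 246.1]
tcp_rot: [0.075, 0.997, -0.0, -0.0]
force: [-0.7, -0.4, -1.6]
grip_width: 19.4
grasp_force: 59.7
```

```bash
cat >> h.py <<'E'
def st():
    s=arm.read_state(); q=s['tcp_rot']; print('tcp',s['tool_pos'].round(1),'yaw',round(float(np.degrees(np.arctan2(-2*q[0]*q[1],-(q[0]**2-q[1]**2)))),2),'j',s['joint_positions'].round(2),'F',s['force'].round(1),'T',s['torque'].round(2),'g',round(s['grip_width'],1),'t',s['clock']); return s
E
python3 - <<'E'
from h import *
st()
p,d,K,E=cap('side','s1'); np.savez('s1.npz',p=p,d=d,K=K,E=E)
for r in nets.silhouettes('side','spatula')[:2]:
    m=r['mask']&(d>0); v,u=np.nonzero(m); w=world(u,v,d[m],K,E); print(r['confidence'],r['extent'],np.percentile(w,[2,50,98],0).round(1).tolist())
    k=(w[:,0]>430)&(w[:,2]<160); 
    if k.sum()>20: print(np.linalg.lstsq(np.c_[w[k][:,:2],np.ones(k.sum())],w[k][:,2],rcond=None)[0],k.sum())
c=cv2.resize(p[150:350,180:440,::-1],None,fx=3,fy=3); cv2.imwrite('pics/s1c.png',c[:600,:780])
# watch dishes
for o in dishes('top'): print(o)
E
```

```text
tcp [385.6 137.5 246.1] yaw -8.62 j [ 0.23  0.17  2.05 -0.    0.92 -1.19] F [-0.7 -0.4 -1.6] T [-0.    0.12  0.01] g 19.4 t 9.775
0.84 [207.6, 197.9, 70.0, 19.3] [[310.8, 103.5, 1.8], [456.8, 131.3, 122.6], [515.5, 250.9, 197.1]]
[-8.30811506e-02 -8.54910509e-01  2.66055842e+02] 279
(0.92, [577.9, 108.3], [75.7, 75.8], -8.3, 23.6, [246.2, 251.5, 33.4, 35.8])
(0.88, [555.3, 211.4], [75.8, 73.3], -15.3, 23.8, [207.3, 263.4, 30.4, 32.4])
(0.63, [588.5, 309.1], [75.9, 74.6], 0.5, 23.0, [166.7, 252.2, 36.8, 32.6])
```

View pics/s1c.png

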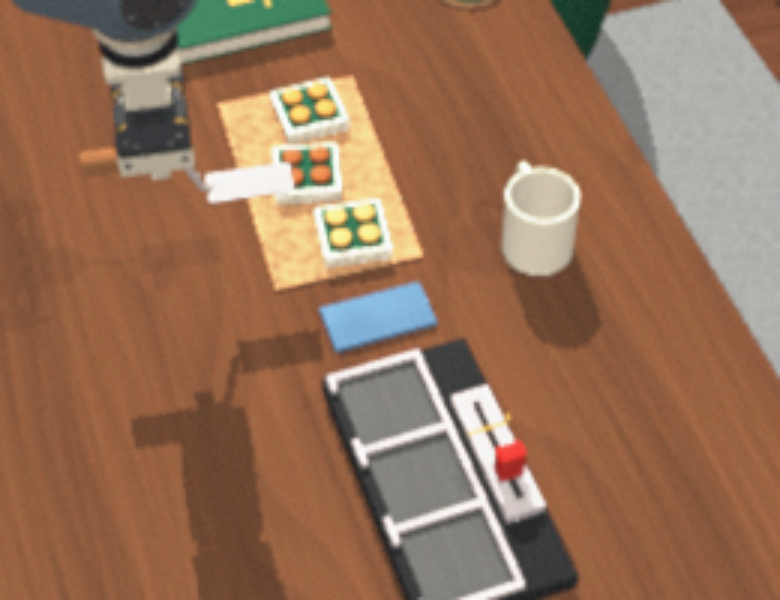

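The side view shows the spatula held with its blade roughly level above the mat at (250,183) in the crop. All three dishes are untouched.

```bash
python3 - <<'E'
from h import *
f=np.load('s1.npz'); p,d,K,E=[f[k] for k in('p','d','K','E')]
v,u=np.mgrid[0:480,0:640]; w=world(u,v,d,K,E)
m=(u>=244)&(u<=282)&(v>=200)&(v<=222)&(w[...,2]>100)&(w[...,2]<140)&(p.min(2)>170)
q=w[m]; print(m.sum(),np.percentile(q,[2,50,98],0).round(1).tolist(),cv2.minAreaRect(q[:,:2].astype(np.float32)))
a=np.radians(-8.6); s=(q[:,0]-385.6)*np.cos(a)+(q[:,1]-137.5)*np.sin(a); t=-(q[:,0]-385.6)*np.sin(a)+(q[:,1]-137.5)*np.cos(a)
print(np.linalg.lstsq(np.c_[s-91,t,np.ones(len(s))],q[:,2],rcond=None)[0], s.min(),s.max(),t.min(),t.max())
E
```

```text
263 [[431.3, 102.3, 115.4], [474.7, 125.0, 121.6], [516.0, 146.3, 129.0]] ((472.71435546875, 123.65228271484375), (47.97787094116211, 92.38607788085938), 84.19991302490234)
[-1.64128349e-02 -6.73841232e-02  1.21697340e+02] 41.843878886119846 133.55854959022028 -25.85553336497984 23.986112658708066
```

Emit:
{"fn": "servo_tool", "kwargs": {
  "rows": [
    [[0,0,-0.2],0,1],
    [[0,0,-0.38],0,1],
    [[0,0,-0.437],0,1],
    [[0,0,-0.437],0,1],
    [[0,0,-0.437],0,1]
  ]
}}

```text
clock: 10.6
tool_pos: [385.6, 138.2, 137.7]
tcp_rot: [0.074, 0.997, 0.0, 0.001]
force: [-0.9, 0.5, -1.3]
grip_width: 19.6
grasp_force: 59.7
```

```bash
python3 - <<'E'
from h import *
st()
E
```

```text
tcp [385.6 138.2 137.7] yaw -8.53 j [ 0.23  0.39  2.13 -0.    0.62 -1.19] F [-0.9  0.5 -1.3] T [ 0.01  0.07 -0.01] g 19.6 t 10.6
```

Emit:
{"fn": "servo_tool", "kwargs": {
  "rows": [
    [[0.06,-0.009,-0.003],0,1],
    [[0.13,-0.02,-0.003],0,1],
    [[0.2,-0.03,-0.003],0,1],
    [[0.27,-0.04,-0.003],0,1],
    [[0.34,-0.051,-0.003],0,1],
    [[0.413,-0.062,-0.003],0,1],
    [[0.413,-0.062,-0.003],0,1],
    [[0.413,-0.062,-0.003],0,1]
  ]
}}

```text
clock: 11.6
tool_pos: [488.1, 122.6, 136.3]
tcp_rot: [0.074, 0.997, -0.0, -0.0]
force: [-0.1, 0.1, -1.2]
grip_width: 19.9
grasp_force: 59.7
```

```bash
python3 - <<'E'
from h import *
st()
for n in('top','side'):
  for o in dishes(n): print(o)
E
```

```text
tcp [488.1 122.6 136.3] yaw -8.53 j [ 0.15  0.51  1.9   0.    0.73 -1.27] F [-0.1  0.1 -1.2] T [-0.03  0.07 -0.01] g 19.9 t 11.6
(0.74, [585.8, 107.3], [75.5, 60.0], -8.2, 23.2, [246.1, 253.8, 34.4, 22.9])
(0.71, [555.9, 211.7], [75.8, 75.5], -13.6, 23.6, [206.8, 263.8, 32.5, 29.7])
(0.57, [588.5, 307.6], [76.0, 76.9], 0.9, 23.4, [167.7, 253.3, 31.6, 30.4])
(0.77, [580.1, 104.0], [83.4, 75.4], -8.1, 23.9, [284.9, 216.0, 27.5, 25.8])
(0.71, [570.5, 204.9], [82.8, 49.9], -11.8, 23.9, [279.7, 201.2, 17.4, 15.8])
(0.62, [597.4, 302.8], [83.3, 62.9], -0.1, 23.5, [277.5, 174.2, 20.4, 21.6])
```

Emit:
{"fn": "servo_tool", "kwargs": {
  "rows": [
    [[0,0,0.02],0,1],
    [[0,0,0.05],0,1],
    [[0,0,0.1],0,1],
    [[0,0,0.16],0,1],
    [[0,0,0.24],0,1],
    [[0,0,0.32],0,1],
    [[0,0,0.36],0,1],
    [[0,0,0.36],0,1],
    [[0,0,0.36],0,1]
  ]
}}

```text
clock: 12.92
tool_pos: [488.1, 122.6, 225.7]
tcp_rot: [0.074, 0.997, -0.0, -0.0]
force: [-0.6, 1.1, -3.2]
grip_width: 19.9
grasp_force: 59.7
```

```bash
cat >> h.py <<'E'
def held(s,tag,half=150):
    p,d,K,E=cap('side',tag); v,u=np.mgrid[0:480,0:640]; w=world(u,v,d,K,E)
    for r in nets.silhouettes('side','dish0'):
        m=r['mask']&(d>0); q=w[m]
        if r['confidence']<.3 or len(q)<50: continue
        zt=np.median(q[:,2])
        if zt<60: continue
        k=abs(q[:,2]-zt)<8; q=q[k]; a=cv2.minAreaRect(q[:,:2].astype(np.float32)); print('held',r['confidence'],[np.round(x,1).tolist() for x in a],'z',round(float(zt),1),'slope',np.linalg.lstsq(np.c_[q[:,:2],np.ones(len(q))],q[:,2],rcond=None)[0][:2].round(3))
E
python3 - <<'E'
from h import *
s=st(); held(s,'s2')
import cv2
p=cv2.imread('pics/s2.png'); u,v=250,190; cv2.imwrite('pics/s2c.png',cv2.resize(p[120:270,200:400],None,fx=3.9,fy=3.9))
E
```

```text
tcp [488.1 122.6 225.7] yaw -8.53 j [ 0.15  0.37  1.85 -0.    0.93 -1.27] F [-0.6  1.1 -3.2] T [0.04 0.15 0.01] g 19.9 t 12.925
held 0.75 [[581.1, 106.7], [84.1, 75.9], 82.2] z 108.0 slope [0.005 0.024]
```

View pics/s2c.png

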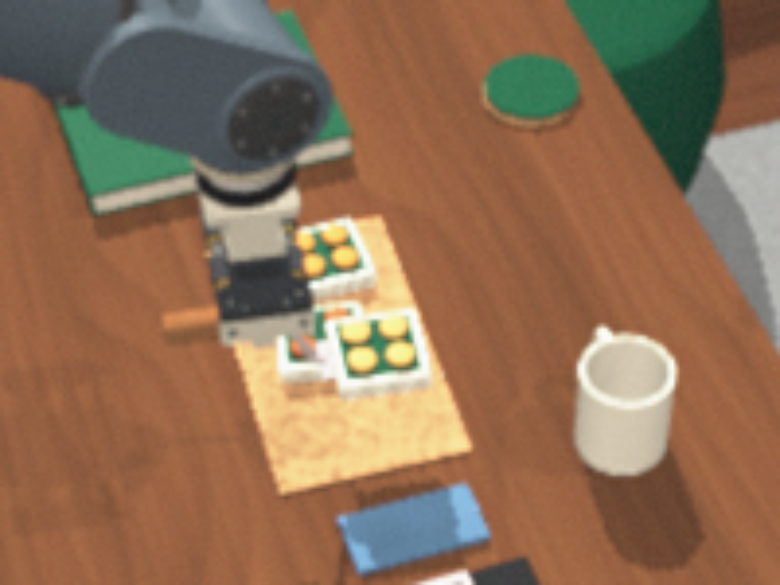

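Emit:
{"fn": "servo_tool", "kwargs": {
  "rows": [
    [[-0.005,-0.03,0],0.005,1],
    [[-0.015,-0.09,0],0.015,1],
    [[-0.03,-0.18,0],0.03,1],
    [[-0.05,-0.3,0],0.045,1],
    [[-0.07,-0.42,0],0.06,1],
    [[-0.09,-0.54,0],0.075,1],
    [[-0.11,-0.66,0],0.09,1],
    [[-0.13,-0.78,0],0.101,1],
    [[-0.145,-0.88,0],0.101,1],
    [[-0.155,-0.95,0],0.101,1],
    [[-0.162,-0.99,0],0.101,1],
    [[-0.162,-1,0],0.101,1],
    [[-0.162,-1,0],0.101,1]
  ]
}}

```text
clock: 14.65
tool_pos: [447.9, -127.1, 226.2]
tcp_rot: [-0.005, 1.0, 0.0, -0.0]
force: [-0.6, -0.2, -2.8]
grip_width: 19.6
grasp_force: 59.7
```

```bash
python3 - <<'E'
from h import *
s=st(); held(s,'s3')
E
```

```text
tcp [ 447.9 -127.1  226.2] yaw 0.57 j [-0.38  0.3   1.94  0.    0.9  -1.96] F [-0.6 -0.2 -2.8] T [-0.01  0.18  0.02] g 19.6 t 14.65
held 0.98 [[542.0, -128.4], [76.4, 73.8], 89.3] z 109.3 slope [-0.017  0.034]
```

Emit:
{"fn": "servo_tool", "kwargs": {
  "rows": [
    [[0,-0.02,0],0,1],
    [[0,-0.04,-0.02],0,1],
    [[0,-0.04,-0.06],0,1],
    [[0,-0.04,-0.11],0,1],
    [[0,-0.04,-0.16],0,1],
    [[0,-0.04,-0.19],0,1],
    [[0,-0.04,-0.205],0,1],
    [[0,-0.04,-0.205],0,1],
    [[0,-0.04,-0.205],0,1]
  ]
}}

```text
clock: 15.88
tool_pos: [448.0, -137.4, 175.3]
tcp_rot: [-0.005, 1.0, -0.0, 0.0]
force: [0.4, -0.4, -2.5]
grip_width: 19.8
grasp_force: 59.7
```

```bash
python3 - <<'E'
from h import *
s=st(); held(s,'s4')
p=cv2.imread('pics/s4.png'); cv2.imwrite('pics/s4c.png',cv2.resize(p[230:380,240:440],None,fx=3.9,fy=3.9))
E
```

```text
tcp [ 448.  -137.4  175.3] yaw 0.56 j [-0.4   0.39  1.97 -0.    0.78 -1.98] F [ 0.4 -0.4 -2.5] T [0.04 0.19 0.01] g 19.8 t 15.875
held 0.47 [[397.5, -140.0], [25.9, 55.5], 88.6] z 119.0 slope [0.015 0.336]
```

View pics/s4c.png

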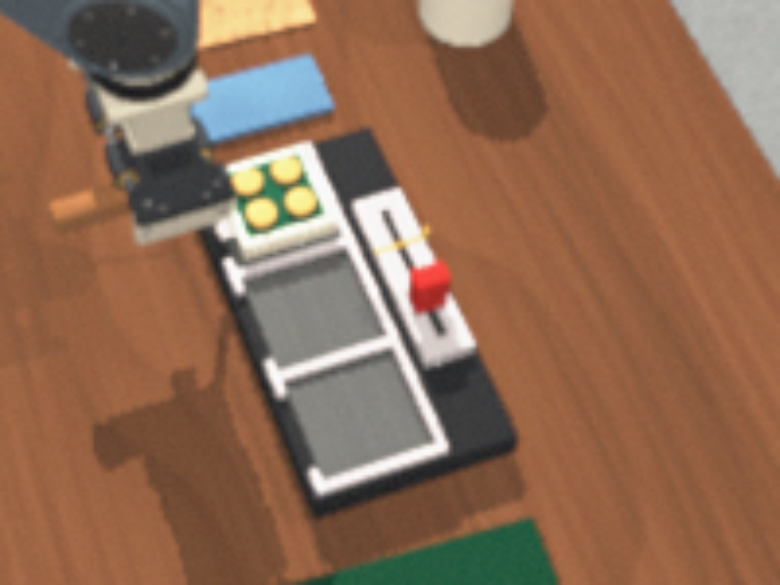

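The dish sits just above the leftmost bay, inside its walls, at (283,200) in the crop. Next I lower it and check.

Emit:
{"fn": "servo_tool", "kwargs": {
  "rows": [
    [[0,0,-0.015],0,1],
    [[0,0,-0.03],0,1],
    [[0,0,-0.04],0,1],
    [[0,0,-0.05],0,1],
    [[0,0,-0.05],0,1],
    [[0,0,-0.05],0,1]
  ]
}}

```text
clock: 16.73
tool_pos: [447.9, -137.3, 162.6]
tcp_rot: [-0.005, 1.0, -0.0, 0.0]
force: [0.6, 0.7, -2.3]
grip_width: 19.5
grasp_force: 59.7
```

```bash
cat >> h.py <<'E'
def seated(n='side'):
    for o in dishes(n): print(n,o)
E
python3 - <<'E'
from h import *
s=st(); seated()
E
```

```text
tcp [ 447.9 -137.3  162.6] yaw 0.56 j [-0.4   0.42  1.97 -0.    0.75 -1.98] F [ 0.6  0.7 -2.3] T [-0.03  0.11  0.02] g 19.5 t 16.725
side (0.85, [592.9, 304.3], [80.9, 71.3], -1.0, 24.9, [270.5, 175.0, 26.5, 19.0])
side (0.82, [541.3, -139.9], [72.9, 78.9], 2.7, 50.6, [297.4, 270.8, 31.7, 28.2])
```

Emit:
{"fn": "servo_tool", "kwargs": {
  "rows": [
    [[-0.06,0,0],0,1],
    [[-0.14,-0.001,0],0,1],
    [[-0.24,-0.002,0],0,1],
    [[-0.36,-0.004,0],0,1],
    [[-0.47,-0.005,0],0,1],
    [[-0.47,-0.005,0],0,1],
    [[-0.47,-0.005,0.2],0,1],
    [[-0.47,-0.005,0.35],0,1],
    [[-0.47,-0.005,0.35],0,1]
  ]
}}

```text
clock: 17.95
tool_pos: [331.4, -139.0, 252.0]
tcp_rot: [-0.005, 1.0, -0.001, 0.002]
force: [0.8, -0.8, -2.3]
grip_width: 19.7
grasp_force: 59.7
```

```bash
python3 - <<'E'
from h import *
s=st(); seated('top'); seated()
E
```

```text
tcp [ 331.4 -139.   252. ] yaw 0.57 j [-0.53  0.07  2.16  0.    0.91 -2.11] F [ 0.8 -0.8 -2.3] T [ 0.03  0.05 -0.04] g 19.7 t 17.95
top (0.89, [538.9, -135.8], [75.6, 76.0], 1.2, 50.1, [338.6, 262.3, 31.5, 33.1])
top (0.67, [588.3, 309.0], [75.5, 74.5], 0.5, 23.8, [168.9, 251.0, 32.9, 34.9])
top (0.61, [555.2, 212.0], [75.5, 74.6], -13.6, 23.9, [206.0, 262.3, 31.7, 34.1])
side (0.82, [540.9, -139.3], [75.0, 80.3], 0.6, 50.0, [293.7, 268.3, 34.3, 30.6])
side (0.72, [591.2, 306.4], [81.4, 76.1], -0.5, 22.8, [271.5, 175.7, 26.8, 20.0])
side (0.62, [557.7, 205.5], [77.6, 73.2], -12.6, 24.4, [271.2, 199.5, 23.6, 16.3])
```

Emit:
{"fn": "servo_tool", "kwargs": {
  "rows": [
    [[0.03,0.2,0],0,1],
    [[0.06,0.4,0],-0.03,1],
    [[0.09,0.6,0],-0.08,1],
    [[0.12,0.8,0],-0.13,1],
    [[0.14,1,0],-0.16,1],
    [[0.14,1,0],-0.16,1],
    [[0.14,1,0],-0.16,1]
  ]
}}

```text
clock: 19.02
tool_pos: [365.0, 111.1, 249.1]
tcp_rot: [0.12, 0.993, -0.0, -0.001]
force: [0.5, -0.3, -2.2]
grip_width: 19.6
grasp_force: 59.7
```

Emit:
{"fn": "servo_tool", "kwargs": {
  "rows": [
    [[0,0.2,0],0,1],
    [[0,0.4,0],0,1],
    [[0.002,0.593,0],0,1],
    [[0.002,0.593,0],0,1],
    [[0.002,0.593,0],0,1],
    [[0.002,0.593,0],0,1],
    [[0.002,0.593,0],0,1]
  ]
}}

```text
clock: 19.9
tool_pos: [366.1, 258.8, 250.0]
tcp_rot: [0.121, 0.993, -0.0, 0.0]
force: [0.2, 0.1, -1.9]
grip_width: 19.6
grasp_force: 59.7
```

```bash
python3 - <<'E'
from h import *
s=st(); seated('top')
E
```

```text
tcp [366.1 258.8 250. ] yaw -13.92 j [ 0.51  0.24  1.96 -0.    0.95 -0.82] F [ 0.2  0.1 -1.9] T [ 0.02  0.1  -0.01] g 19.6 t 19.9
top (0.95, [538.8, -135.8], [75.6, 76.0], 1.2, 50.3, [336.9, 267.5, 32.6, 29.4])
top (0.79, [588.4, 308.6], [77.4, 75.1], -1.0, 23.0, [166.7, 250.8, 34.2, 34.2])
top (0.69, [555.7, 212.0], [75.6, 75.4], -13.3, 23.5, [205.6, 265.3, 33.7, 31.6])
```

Emit:
{"fn": "servo_tool", "kwargs": {
  "rows": [
    [[0,0,-0.2],0,1],
    [[0,0,-0.38],0,1],
    [[0,0,-0.453],0,1],
    [[0,0,-0.453],0,1],
    [[0,0,-0.453],0,1],
    [[0,0,-0.453],0,1]
  ]
}}

```text
clock: 20.75
tool_pos: [366.3, 259.9, 137.7]
tcp_rot: [0.12, 0.993, 0.001, 0.001]
force: [-1.0, 0.4, -1.7]
grip_width: 19.4
grasp_force: 59.7
```

```bash
python3 - <<'E'
from h import *
s=st()
E
```

```text
tcp [366.3 259.9 137.7] yaw -13.84 j [ 0.51  0.44  2.03  0.    0.67 -0.82] F [-1.   0.4 -1.7] T [ 0.03  0.1  -0.04] g 19.4 t 20.75
```

Emit:
{"fn": "servo_tool", "kwargs": {
  "rows": [
    [[0.06,-0.015,-0.003],0,1],
    [[0.13,-0.032,-0.003],0,1],
    [[0.2,-0.049,-0.003],0,1],
    [[0.27,-0.067,-0.003],0,1],
    [[0.34,-0.084,-0.003],0,1],
    [[0.406,-0.1,-0.003],0,1],
    [[0.406,-0.1,-0.003],0,1],
    [[0.406,-0.1,-0.003],0,1]
  ]
}}

```text
clock: 21.75
tool_pos: [466.9, 234.7, 135.8]
tcp_rot: [0.12, 0.993, -0.0, -0.0]
force: [-0.3, -0.2, -1.0]
grip_width: 19.5
grasp_force: 59.7
```

```bash
python3 - <<'E'
from h import *
s=st(); seated('top'); seated()
E
```

```text
tcp [466.9 234.7 135.8] yaw -13.84 j [ 0.38  0.54  1.85  0.    0.75 -0.95] F [-0.3 -0.2 -1. ] T [ 0.02  0.11 -0.08] g 19.5 t 21.75
top (0.95, [538.9, -135.8], [75.6, 75.6], 0.7, 49.9, [337.6, 266.1, 31.2, 31.4])
top (0.9, [588.5, 307.6], [76.0, 76.9], 0.9, 23.6, [167.1, 249.0, 34.0, 37.4])
top (0.63, [555.8, 211.9], [75.8, 75.6], -13.9, 23.6, [209.9, 264.4, 28.0, 31.7])
side (0.95, [541.5, -139.7], [75.9, 83.0], 0.6, 49.5, [296.2, 268.7, 33.9, 32.3])
side (0.82, [591.2, 303.1], [86.4, 76.0], -0.1, 23.6, [268.4, 173.7, 30.2, 22.9])
side (0.56, [557.5, 207.5], [84.5, 74.9], -13.5, 23.7, [271.3, 197.8, 22.9, 20.3])
```

Emit:
{"fn": "servo_tool", "kwargs": {
  "rows": [
    [[0,0,0.02],0,1],
    [[0,0,0.05],0,1],
    [[0,0,0.1],0,1],
    [[0,0,0.16],0,1],
    [[0,0,0.24],0,1],
    [[0,0,0.32],0,1],
    [[0,0,0.36],0,1],
    [[0,0,0.36],0,1]
  ]
}}

```text
clock: 22.95
tool_pos: [467.5, 234.8, 226.7]
tcp_rot: [0.12, 0.993, 0.0, 0.001]
force: [-0.6, -0.4, -3.0]
grip_width: 19.3
grasp_force: 59.7
```

```bash
python3 - <<'E'
from h import *
s=st(); held(s,'s5'); seated('top')
E
```

```text
tcp [467.5 234.8 226.7] yaw -13.84 j [ 0.38  0.4   1.79  0.    0.95 -0.95] F [-0.6 -0.4 -3. ] T [ 0.1   0.23 -0.  ] g 19.3 t 22.95
held 0.72 [[558.6, 212.6], [87.0, 79.0], 74.7] z 108.5 slope [0.014 0.023]
top (0.9, [556.5, 211.5], [76.9, 75.4], -15.1, 107.5, [204.1, 257.0, 31.7, 37.1])
top (0.84, [539.0, -135.8], [75.5, 76.2], 1.3, 49.6, [336.8, 265.2, 32.9, 31.8])
top (0.57, [588.3, 308.4], [77.2, 75.1], -1.0, 23.8, [167.7, 252.6, 31.8, 33.0])
```

Emit:
{"fn": "servo_tool", "kwargs": {
  "rows": [
    [[0,-0.03,0],0.005,1],
    [[0,-0.09,0],0.015,1],
    [[-0.01,-0.18,0],0.03,1],
    [[-0.02,-0.3,0],0.05,1],
    [[-0.03,-0.42,0],0.07,1],
    [[-0.04,-0.54,0],0.09,1],
    [[-0.05,-0.66,0],0.11,1],
    [[-0.06,-0.78,0],0.13,1],
    [[-0.07,-0.87,0],0.15,1],
    [[-0.08,-0.92,0],0.16,1],
    [[-0.08,-0.932,0],0.16,1],
    [[-0.08,-0.932,0],0.16,1]
  ]
}}

```text
clock: 24.65
tool_pos: [447.4, 1.7, 225.9]
tcp_rot: [-0.005, 1.0, 0.0, -0.0]
force: [-0.6, -0.2, -2.6]
grip_width: 19.6
grasp_force: 59.7
```

Emit:
{"fn": "servo_tool", "kwargs": {
  "rows": [
    [[0,-0.03,0],0,1],
    [[0,-0.09,0],0,1],
    [[0,-0.18,0],0,1],
    [[0,-0.3,0],0,1],
    [[0,-0.42,0],0,1],
    [[0,-0.54,0],0,1],
    [[0,-0.66,0],0,1],
    [[0,-0.78,0],0,1],
    [[0,-0.87,0],0,1],
    [[0,-0.92,0],0,1],
    [[0,-0.932,0],0,1],
    [[0,-0.932,0],0,1],
    [[0,-0.932,0],0,1]
  ]
}}

```text
clock: 26.28
tool_pos: [447.4, -230.7, 226.0]
tcp_rot: [-0.005, 1.0, 0.0, -0.0]
force: [0.6, 0.5, -3.2]
grip_width: 19.4
grasp_force: 59.7
```

```bash
python3 - <<'E'
from h import *
s=st(); held(s,'s6'); seated('top')
E
```

```text
tcp [ 447.4 -230.7  226. ] yaw 0.6 j [-0.57  0.37  1.84  0.    0.93 -2.15] F [ 0.6  0.5 -3.2] T [ 0.04  0.18 -0.01] g 19.4 t 26.275
held 0.94 [[542.0, -229.5], [77.4, 77.7], 1.4] z 108.3 slope [-0.037  0.036]
top (0.95, [588.5, 307.8], [75.8, 77.2], 0.5, 23.4, [171.3, 250.2, 28.0, 34.5])
top (0.67, [539.1, -228.0], [75.7, 76.3], 0.9, 108.2, [377.2, 264.1, 29.8, 32.9])
top (0.67, [538.9, -135.8], [75.5, 75.7], 0.8, 50.0, [337.5, 265.0, 29.1, 31.8])
top (0.41, [617.6, -228.5], [147.0, 40.3], -1.0, 44.7, [359.1, 243.8, 55.7, 16.6])
```

Emit:
{"fn": "servo_tool", "kwargs": {
  "rows": [
    [[0,-0.005,-0.02],0,1],
    [[0,-0.005,-0.06],0,1],
    [[0,-0.005,-0.11],0,1],
    [[0,-0.005,-0.16],0,1],
    [[0,-0.005,-0.19],0,1],
    [[0,-0.005,-0.205],0,1],
    [[0,-0.005,-0.22],0,1],
    [[0,-0.005,-0.235],0,1],
    [[0,-0.005,-0.245],0,1],
    [[0,-0.005,-0.254],0,1],
    [[0,-0.005,-0.254],0,1],
    [[0,-0.005,-0.254],0,1]
  ]
}}

```text
clock: 27.98
tool_pos: [447.4, -232.6, 162.6]
tcp_rot: [-0.005, 1.0, -0.0, 0.0]
force: [0.3, 0.1, -1.6]
grip_width: 19.8
grasp_force: 59.7
```

```bash
python3 - <<'E'
from h import *
s=st(); seated('side'); seated('top')
E
```

```text
tcp [ 447.4 -232.6  162.6] yaw 0.56 j [-0.57  0.47  1.88  0.    0.79 -2.15] F [ 0.3  0.1 -1.6] T [-0.01  0.11  0.  ] g 19.8 t 27.975
side (0.89, [541.2, -234.4], [76.4, 79.0], 0.7, 50.0, [306.9, 294.5, 29.4, 26.4])
side (0.87, [544.7, -140.0], [81.5, 69.2], -0.3, 50.1, [296.4, 266.6, 32.4, 30.7])
side (0.83, [591.3, 303.9], [76.0, 85.3], 0.2, 23.4, [266.5, 174.6, 33.5, 23.5])
side (0.74, [565.3, -233.5], [159.0, 301.1], 0.6, 32.6, [305.3, 264.7, 67.3, 99.0])
side (0.48, [590.3, -9.2], [74.7, 59.6], 0.4, 8.6, [307.0, 243.1, 19.3, 21.8])
top (0.92, [538.6, -229.9], [76.4, 73.8], -1.0, 49.9, [374.3, 269.1, 30.8, 28.5])
top (0.83, [588.4, 308.8], [75.6, 74.2], 0.5, 23.8, [168.1, 250.9, 34.5, 33.3])
top (0.68, [539.0, -135.7], [75.8, 76.0], 0.8, 49.8, [338.6, 262.7, 30.4, 33.8])
```

Seated. I withdraw and go for the third dish.

Emit:
{"fn": "servo_tool", "kwargs": {
  "rows": [
    [[-0.06,0,0],0,1],
    [[-0.14,-0.001,0],0,1],
    [[-0.24,-0.002,0],0,1],
    [[-0.36,-0.004,0],0,1],
    [[-0.47,-0.005,0],0,1],
    [[-0.47,-0.005,0],0,1],
    [[-0.47,-0.005,0.2],0,1],
    [[-0.47,-0.005,0.35],0,1],
    [[-0.47,-0.005,0.35],0,1]
  ]
}}

```text
clock: 29.3
tool_pos: [330.7, -234.4, 252.1]
tcp_rot: [-0.005, 1.0, -0.002, 0.002]
force: [-0.5, -0.0, -1.7]
grip_width: 19.6
grasp_force: 59.7
```

Emit:
{"fn": "servo_tool", "kwargs": {
  "rows": [
    [[0.03,0.2,0],0,1],
    [[0.06,0.4,0],0,1],
    [[0.09,0.6,0],0,1],
    [[0.12,0.8,0],0,1],
    [[0.14,1,0],0,1],
    [[0.14,1,0],0,1]
  ]
}}

```text
clock: 30.05
tool_pos: [364.4, 18.7, 248.9]
tcp_rot: [-0.007, 1.0, 0.0, -0.001]
force: [-0.3, 0.4, -1.7]
grip_width: 19.6
grasp_force: 59.7
```

Emit:
{"fn": "servo_tool", "kwargs": {
  "rows": [
    [[0,0.2,0],0,1],
    [[0,0.4,0],0,1],
    [[0,0.6,0],0,1],
    [[0.06,0.8,0],0,1],
    [[0.1,1,0],0,1],
    [[0.1,1,0],0,1],
    [[0.1,1,0],0,1]
  ]
}}

```text
clock: 30.92
tool_pos: [389.7, 265.2, 248.9]
tcp_rot: [-0.005, 1.0, -0.001, -0.001]
force: [0.2, 0.2, -1.6]
grip_width: 19.8
grasp_force: 59.7
```

```bash
python3 - <<'E'
from h import *
s=st(); seated('top'); seated('side')
E
```

```text
tcp [389.7 265.2 248.9] yaw 0.54 j [ 0.5   0.28  1.9  -0.    0.96 -1.08] F [ 0.2  0.2 -1.6] T [ 0.04  0.1  -0.02] g 19.8 t 30.925
top (0.85, [538.6, -229.9], [76.4, 73.8], -1.0, 49.7, [375.4, 268.1, 29.4, 28.9])
top (0.79, [539.0, -135.6], [75.7, 76.0], 0.9, 49.8, [338.9, 264.7, 28.6, 32.5])
top (0.58, [588.4, 307.7], [75.9, 76.8], 0.9, 23.5, [168.1, 249.4, 32.2, 34.2])
side (0.97, [541.0, -232.9], [76.7, 78.1], 0.5, 50.1, [305.6, 294.3, 34.0, 29.9])
side (0.82, [590.4, 304.0], [83.3, 75.6], -1.3, 24.0, [268.4, 175.4, 29.5, 20.1])
side (0.56, [541.4, -139.5], [75.3, 78.7], 1.3, 50.1, [293.0, 267.9, 35.5, 29.7])
```

Emit:
{"fn": "servo_tool", "kwargs": {
  "rows": [
    [[0.009,0.1,0],0,1],
    [[0.009,0.167,0],0,1],
    [[0.009,0.167,-0.2],0,1],
    [[0.009,0.167,-0.38],0,1],
    [[0.009,0.167,-0.45],0,1],
    [[0.009,0.167,-0.45],0,1],
    [[0.009,0.167,-0.45],0,1],
    [[0.009,0.167,-0.45],0,1]
  ]
}}

```text
clock: 32.12
tool_pos: [392.5, 308.2, 138.5]
tcp_rot: [-0.005, 1.0, 0.0, 0.001]
force: [-0.7, -0.5, -1.6]
grip_width: 19.5
grasp_force: 59.7
```

```bash
python3 - <<'E'
from h import *
s=st(); seated('top')
E
```

```text
tcp [392.5 308.2 138.5] yaw 0.56 j [ 0.57  0.5   1.91  0.    0.73 -1.01] F [-0.7 -0.5 -1.6] T [0.02 0.12 0.01] g 19.5 t 32.125
top (0.71, [538.6, -229.7], [76.3, 73.7], -1.0, 50.2, [377.9, 268.3, 25.2, 25.0])
top (0.71, [539.1, -136.0], [74.0, 76.3], -1.1, 49.9, [340.3, 266.2, 28.1, 29.4])
top (0.67, [588.4, 309.0], [75.7, 74.5], 0.5, 23.6, [169.3, 250.3, 32.4, 32.5])
```

Emit:
{"fn": "servo_tool", "kwargs": {
  "rows": [
    [[0.06,0,-0.007],0,1],
    [[0.13,0,-0.007],0,1],
    [[0.2,0,-0.007],0,1],
    [[0.27,0.001,-0.007],0,1],
    [[0.34,0.002,-0.007],0,1],
    [[0.422,0.002,-0.007],0,1],
    [[0.422,0.002,-0.007],0,1],
    [[0.422,0.002,-0.007],0,1]
  ]
}}

```text
clock: 33.22
tool_pos: [497.4, 308.2, 135.4]
tcp_rot: [-0.005, 1.0, -0.0, -0.0]
force: [0.1, 0.7, -2.5]
grip_width: 19.5
grasp_force: 59.7
```

```bash
python3 - <<'E'
from h import *
s=st(); seated('top'); seated('side')
E
```

```text
tcp [497.4 308.2 135.4] yaw 0.54 j [ 0.48  0.63  1.68  0.    0.84 -1.11] F [ 0.1  0.7 -2.5] T [ 0.08  0.13 -0.01] g 19.5 t 33.225
top (0.84, [588.4, 309.0], [75.8, 74.5], 0.5, 23.7, [170.8, 250.7, 30.2, 36.0])
top (0.84, [538.9, -135.9], [75.1, 76.0], 2.0, 49.8, [341.0, 266.6, 28.6, 29.0])
top (0.68, [538.6, -229.9], [76.4, 73.8], -1.0, 50.0, [375.4, 266.7, 29.3, 28.9])
side (0.94, [541.6, -234.8], [75.1, 79.2], 0.6, 50.4, [307.0, 296.5, 30.3, 26.5])
side (0.86, [541.2, -139.0], [76.0, 80.2], 2.7, 50.1, [295.1, 268.7, 36.0, 31.4])
side (0.57, [591.0, 302.1], [88.3, 76.1], -0.5, 23.6, [270.0, 175.1, 29.4, 22.4])
```

Emit:
{"fn": "servo_tool", "kwargs": {
  "rows": [
    [[0,0,0.02],0,1],
    [[0,0,0.05],0,1],
    [[0,0,0.1],0,1],
    [[0,0,0.16],0,1],
    [[0,0,0.24],0,1],
    [[0,0,0.32],0,1],
    [[0,0,0.37],0,1],
    [[0,0,0.37],0,1]
  ]
}}

```text
clock: 34.42
tool_pos: [497.9, 308.6, 229.3]
tcp_rot: [-0.005, 1.0, 0.0, 0.001]
force: [-0.2, 0.1, -3.1]
grip_width: 19.5
grasp_force: 59.7
```

```bash
python3 - <<'E'
from h import *
s=st(); seated('top'); held(s,'s7')
E
```

```text
tcp [497.9 308.6 229.3] yaw 0.56 j [ 0.48  0.5   1.63  0.    1.02 -1.11] F [-0.2  0.1 -3.1] T [ 0.06  0.24 -0.  ] g 19.5 t 34.425
top (0.96, [539.0, -135.8], [75.7, 75.9], 0.8, 50.0, [339.3, 265.5, 32.4, 31.2])
top (0.84, [589.8, 308.5], [74.9, 75.2], 0.6, 111.0, [163.1, 246.7, 32.8, 34.8])
top (0.71, [538.6, -230.0], [76.2, 73.8], -1.0, 49.8, [375.8, 268.0, 29.8, 29.1])
held 0.93 [[589.7, 307.1], [72.2, 83.6], 1.9] z 110.8 slope [-0.005  0.027]
held 0.53 [[513.4, -570.6], [241.5, 200.3], 86.8] z 75.1 slope [0.001 0.001]
```

Emit:
{"fn": "servo_tool", "kwargs": {
  "rows": [
    [[0,-0.03,0],0,1],
    [[-0.02,-0.09,0],0,1],
    [[-0.04,-0.18,0],0,1],
    [[-0.07,-0.3,0],0,1],
    [[-0.1,-0.42,0],0,1],
    [[-0.13,-0.54,0],0,1],
    [[-0.16,-0.66,0],0,1],
    [[-0.18,-0.76,0],0,1],
    [[-0.194,-0.83,0],0,1],
    [[-0.194,-0.86,0],0,1],
    [[-0.194,-0.86,0],0,1]
  ]
}}

```text
clock: 36.0
tool_pos: [449.3, 93.3, 228.3]
tcp_rot: [-0.005, 1.0, 0.0, 0.0]
force: [0.2, 0.1, -3.0]
grip_width: 19.5
grasp_force: 59.7
```

Emit:
{"fn": "servo_tool", "kwargs": {
  "rows": [
    [[0,-0.03,0],0,1],
    [[0,-0.09,0],0,1],
    [[0,-0.18,0],0,1],
    [[0,-0.3,0],0,1],
    [[0,-0.42,0],0,1],
    [[0,-0.54,0],0,1],
    [[0,-0.66,0],0,1],
    [[0,-0.76,0],0,1],
    [[0,-0.83,0],0,1],
    [[0,-0.86,0],0,1],
    [[0,-0.86,0],0,1]
  ]
}}

```text
clock: 37.38
tool_pos: [449.1, -121.6, 228.2]
tcp_rot: [-0.005, 1.0, 0.0, -0.0]
force: [-0.3, 0.0, -3.8]
grip_width: 19.5
grasp_force: 59.7
```

Emit:
{"fn": "servo_tool", "kwargs": {
  "rows": [
    [[0,-0.03,0],0,1],
    [[0,-0.09,0],0,1],
    [[0,-0.18,0],0,1],
    [[0,-0.3,0],0,1],
    [[0,-0.42,0],0,1],
    [[0,-0.54,0],0,1],
    [[0,-0.66,0],0,1],
    [[0,-0.74,0],0,1],
    [[0,-0.79,0],0,1],
    [[0,-0.81,0],0,1],
    [[0,-0.81,0],0,1],
    [[0,-0.81,0],0,1]
  ]
}}

```text
clock: 38.88
tool_pos: [449.2, -323.5, 228.2]
tcp_rot: [-0.005, 1.0, 0.0, -0.0]
force: [-0.3, 0.2, -2.5]
grip_width: 19.6
grasp_force: 59.7
```

```bash
python3 - <<'E'
from h import *
s=st(); seated('top'); held(s,'s8')
E
```

```text
tcp [ 449.2 -323.5  228.2] yaw 0.6 j [-0.71  0.45  1.71  0.    0.98 -2.29] F [-0.3  0.2 -2.5] T [ 0.06  0.2  -0.03] g 19.6 t 38.875
top (0.89, [539.0, -135.8], [75.8, 75.8], 0.8, 49.8, [337.7, 263.7, 33.8, 35.7])
top (0.78, [538.6, -229.9], [76.5, 73.8], -1.0, 49.7, [375.4, 266.3, 31.3, 30.1])
top (0.69, [540.6, -319.4], [74.2, 73.5], -1.1, 110.6, [410.9, 262.9, 33.0, 31.1])
top (0.59, [565.9, 213.4], [301.9, 171.9], -2.6, 4.0, [164.6, 241.5, 113.6, 66.4])
top (0.32, [562.7, -228.9], [159.2, 297.5], 0.3, 32.5, [332.2, 240.2, 106.7, 61.3])
held 0.79 [[544.3, -322.5], [75.9, 78.0], 0.2] z 111.0 slope [-0.014  0.017]
held 0.48 [[620.9, -259.1], [26.7, 21.2], 2.4] z 77.5 slope [0.043 0.36 ]
```

Emit:
{"fn": "servo_tool", "kwargs": {
  "rows": [
    [[0,-0.008,-0.02],0,1],
    [[-0.002,-0.015,-0.06],0,1],
    [[-0.002,-0.015,-0.11],0,1],
    [[-0.002,-0.015,-0.16],0,1],
    [[-0.002,-0.015,-0.19],0,1],
    [[-0.002,-0.015,-0.21],0,1],
    [[-0.002,-0.015,-0.225],0,1],
    [[-0.002,-0.015,-0.24],0,1],
    [[-0.002,-0.015,-0.252],0,1],
    [[-0.002,-0.015,-0.262],0,1],
    [[-0.002,-0.015,-0.262],0,1],
    [[-0.002,-0.015,-0.262],0,1]
  ]
}}

```text
clock: 40.58
tool_pos: [448.7, -327.9, 162.9]
tcp_rot: [-0.005, 1.0, -0.0, 0.0]
force: [0.6, -0.2, -1.7]
grip_width: 19.5
grasp_force: 59.7
```

```bash
python3 - <<'E'
from h import *
s=st(); seated('top'); seated()
E
```

```text
tcp [ 448.7 -327.9  162.9] yaw 0.56 j [-0.71  0.54  1.75  0.    0.85 -2.3 ] F [ 0.6 -0.2 -1.7] T [-0.01  0.12 -0.01] g 19.5 t 40.575
top (0.96, [540.3, -326.2], [74.5, 78.1], 0.9, 49.9, [408.7, 265.3, 33.3, 31.7])
top (0.91, [539.0, -135.7], [75.5, 76.3], 1.3, 49.8, [338.5, 263.8, 34.1, 34.0])
top (0.85, [538.7, -229.9], [76.4, 73.8], -1.0, 49.6, [375.4, 267.8, 30.5, 27.0])
side (0.95, [543.3, -328.7], [77.4, 75.4], -0.7, 50.6, [316.0, 319.8, 38.0, 31.4])
side (0.75, [545.9, -233.2], [67.4, 78.1], 0.0, 49.7, [314.1, 295.8, 26.1, 27.5])
side (0.72, [612.0, -6.3], [60.5, 35.6], -0.4, 8.0, [310.9, 242.0, 15.9, 15.9])
```

Emit:
{"fn": "servo_tool", "kwargs": {
  "rows": [
    [[-0.06,0,0],0,1],
    [[-0.14,-0.001,0],0,1],
    [[-0.24,-0.002,0],0,1],
    [[-0.36,-0.004,0],0,1],
    [[-0.47,-0.005,0],0,1],
    [[-0.47,-0.005,0],0,1],
    [[-0.47,-0.005,0.2],0,1],
    [[-0.47,-0.005,0.35],0,1],
    [[-0.47,-0.005,0.35],0,1]
  ]
}}

```text
clock: 41.9
tool_pos: [331.9, -329.8, 252.5]
tcp_rot: [-0.005, 1.0, -0.002, 0.002]
force: [0.3, -0.5, -2.7]
grip_width: 19.7
grasp_force: 59.7
```

Emit:
{"fn": "servo_tool", "kwargs": {
  "rows": [
    [[0.1,0.2,0],0,1],
    [[0.2,0.4,0],0,1],
    [[0.3,0.6,0],0,1],
    [[0.4,0.8,0],0,1],
    [[0.5,1,0],0,1],
    [[0.5,1,0],0,1],
    [[0.5,1,0],0,1]
  ]
}}

```text
clock: 42.78
tool_pos: [455.7, -79.0, 249.2]
tcp_rot: [-0.005, 1.0, 0.0, -0.001]
force: [-0.3, -0.7, -1.8]
grip_width: 19.8
grasp_force: 59.7
```

```bash
python3 - <<'E'
from h import *
s=st(); seated('top'); seated()
E
```

```text
tcp [455.7 -79.  249.2] yaw 0.6 j [-0.27  0.26  1.92 -0.    0.96 -1.85] F [-0.3 -0.7 -1.8] T [ 0.01  0.11 -0.04] g 19.8 t 42.775
top (0.79, [545.7, -138.9], [68.4, 63.1], -1.6, 50.9, [343.8, 265.9, 25.1, 24.2])
top (0.65, [538.6, -229.9], [76.5, 73.8], -1.0, 49.8, [374.7, 268.6, 29.8, 28.3])
top (0.62, [538.1, -325.4], [76.2, 71.2], -1.0, 50.3, [408.6, 267.1, 29.8, 29.5])
side (0.9, [541.3, -140.1], [76.0, 80.3], 2.7, 50.0, [293.9, 268.1, 32.8, 31.1])
side (0.84, [542.3, -329.4], [74.4, 78.9], 0.1, 50.5, [314.7, 320.0, 36.8, 31.4])
```

Emit:
{"fn": "servo_tool", "kwargs": {
  "rows": [
    [[0.05,0.15,0],0,1],
    [[0.105,0.29,0],0,1],
    [[0.105,0.29,-0.15],0,1],
    [[0.105,0.29,-0.3],0,1],
    [[0.105,0.29,-0.4],0,1],
    [[0.105,0.29,-0.43],0,1],
    [[0.105,0.29,-0.43],0,1],
    [[0.105,0.29,-0.43],0,1]
  ]
}}

```text
clock: 43.98
tool_pos: [482.9, -6.8, 143.7]
tcp_rot: [-0.005, 1.0, -0.0, 0.001]
force: [0.4, 0.1, -1.9]
grip_width: 19.7
grasp_force: 59.7
```

```bash
python3 - <<'E'
from h import *
s=st()
E
```

```text
tcp [482.9  -6.8 143.7] yaw 0.54 j [-0.11  0.47  1.95 -0.    0.72 -1.69] F [ 0.4  0.1 -1.9] T [0.01 0.09 0.01] g 19.7 t 43.975
```

Emit:
{"fn": "servo_tool", "kwargs": {
  "rows": [
    [[0,0,-0.01],0,1],
    [[0,0,-0.02],0,1],
    [[0,0,-0.024],0,1],
    [[0,0,-0.024],0,1],
    [[0,0,-0.024],0,1]
  ]
}}

```text
clock: 44.6
tool_pos: [482.4, -6.6, 136.8]
tcp_rot: [-0.005, 1.0, 0.0, 0.0]
force: [0.5, 0.3, -1.1]
grip_width: 19.9
grasp_force: 59.7
```

Emit:
{"fn": "servo_tool", "kwargs": {
  "rows": [
    [[0,0,-0.002],0,1],
    [[0,0,-0.002],0,-0.4],
    [[0,0,-0.002],0,-0.4],
    [[0,0,-0.002],0,-0.4],
    [[0,0,-0.002],0,-0.4],
    [[0,0,0.2],0,-0.4],
    [[0,0,0.4],0,-0.4],
    [[0,0,0.6],0,-0.4],
    [[0,0,0.8],0,-0.4],
    [[0,0,1],0,-0.4],
    [[0,0,1],0,-0.4]
  ]
}}

```text
clock: 45.98
tool_pos: [483.1, -6.6, 390.1]
tcp_rot: [-0.005, 1.0, -0.0, 0.003]
force: [-0.1, -0.3, -0.4]
grip_width: 64.7
grasp_force: 0.0
```

Emit:
{"fn": "servo_tool", "kwargs": {
  "rows": [
    [[0.1,-0.2,0],0,-0.4],
    [[0.1,-0.4,0],0,-0.4],
    [[0.1,-0.6,0],0,-0.4],
    [[0.1,-0.8,0],0,-0.4],
    [[0.1,-0.8,0],0,-0.4],
    [[0.1,-0.8,0],0,-0.4]
  ]
}}

```text
clock: 46.72
tool_pos: [507.2, -206.1, 385.7]
tcp_rot: [-0.005, 1.0, 0.0, -0.001]
force: [-1.1, 0.3, -0.9]
grip_width: 65.0
grasp_force: 0.0
```

```bash
python3 - <<'E'
from h import *
s=st()
p,d,K,E=cap('wrist','w4')
Z=dict(heat_mark=44,heat_top=84,spatula=8,rest=0,spatula_grip=73)
for t in Z:
    for r in nets.mark_of('wrist',t)[:2]:
        u,v=r['pixel']
        print(t,round(r['confidence'],2),(round(u),round(v)),onplane(u,v,Z[t],K,E).round(1))
seated('wrist'); seated('top')
E
```

```text
tcp [ 507.2 -206.1  385.7] yaw 0.55 j [-0.47  0.27  1.55  0.    1.32 -2.05] F [-1.1  0.3 -0.9] T [0.08 0.02 0.  ] g 65.0 t 46.725
heat_mark 0.9 (315, 311) [ 623.4 -202.6   44. ]
heat_top 0.63 (260, 326) [ 622.4 -257.2   84. ]
spatula 0.67 (488, 257) [571.3  -5.3   8. ]
spatula_grip 0.59 (526, 184) [481.5  -6.   73. ]
wrist (0.96, [541.4, -231.3], [75.1, 75.4], 0.6, 48.8, [248.4, 199.2, 75.2, 71.7])
wrist (0.83, [541.5, -137.2], [75.2, 75.7], 0.7, 48.7, [340.4, 200.4, 81.3, 71.2])
wrist (0.72, [543.4, -326.0], [75.2, 76.8], 0.6, 48.8, [157.3, 199.8, 80.0, 72.4])
wrist (0.64, [565.1, -230.1], [157.1, 296.3], 0.6, 31.5, [145.3, 180.1, 287.9, 158.1])
top (0.6, [538.7, -125.3], [75.7, 55.2], 1.0, 49.9, [337.9, 265.4, 24.7, 28.3])
```

View pics/w4.png

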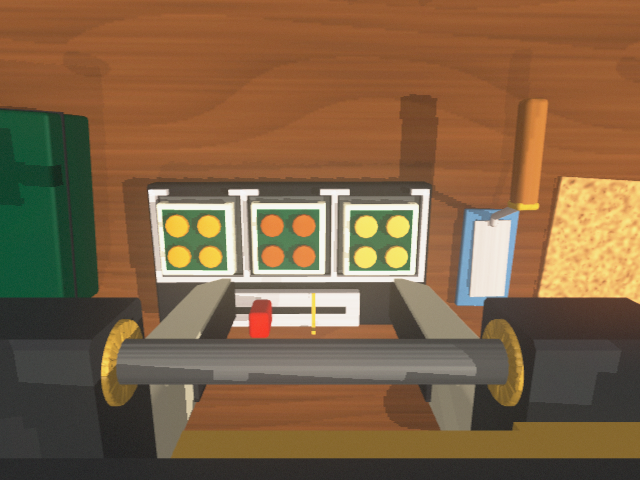

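The wrist view shows all three dishes square in their bays, at (196,240), (288,240) and (380,240). The spatula lies centred on the blue rest at (490,258). The red grip is at (260,318) and the brass line at (314,312).

Emit:
{"fn": "servo_tool", "kwargs": {
  "rows": [
    [[0.2,-0.1,-0.1],0,-0.4],
    [[0.4,-0.206,-0.25],0,-0.4],
    [[0.459,-0.206,-0.45],0,-0.4],
    [[0.459,-0.206,-0.54],0,-0.4],
    [[0.459,-0.206,-0.54],0,-0.4],
    [[0.459,-0.206,-0.54],0,-0.4],
    [[0.459,-0.206,-0.54],0,-0.4]
  ]
}}

```text
clock: 48.1
tool_pos: [622.4, -258.2, 253.5]
tcp_rot: [-0.005, 1.0, -0.001, 0.001]
force: [-0.2, 0.2, -0.1]
grip_width: 64.9
grasp_force: 0.0
```

```bash
python3 - <<'E'
from h import *
s=st()
E
```

```text
tcp [ 622.4 -258.2  253.5] yaw 0.56 j [-0.46  0.62  1.35 -0.    1.17 -2.04] F [-0.2  0.2 -0.1] T [ 0.02 -0.   -0.02] g 64.9 t 48.1
```

Emit:
{"fn": "servo_tool", "kwargs": {
  "rows": [
    [[0,0.002,-0.15],0,-0.4],
    [[0,0.002,-0.3],0,-0.4],
    [[0,0.002,-0.4],0,-0.4],
    [[0,0.002,-0.44],0,-0.4],
    [[0,0.002,-0.44],0,-0.4],
    [[0,0.002,-0.44],0,-0.4],
    [[0,0.002,-0.44],0,1],
    [[0,0.002,-0.44],0,1],
    [[0,0.002,-0.44],0,1],
    [[0,0.002,-0.44],0,1],
    [[0,0.002,-0.44],0,1]
  ],
  "squeeze": 10
}}

```text
clock: 49.48
tool_pos: [622.1, -257.6, 141.7]
tcp_rot: [-0.005, 1.0, -0.0, -0.0]
force: [-0.3, -0.1, -0.7]
grip_width: 19.9
grasp_force: 9.7
```

Emit:
{"fn": "servo_tool", "kwargs": {
  "rows": [
    [[0,0.03,0],0,1],
    [[0,0.07,0],0,1],
    [[-0.001,0.11,0],0,1],
    [[-0.002,0.15,0],0,1],
    [[-0.002,0.19,0],0,1],
    [[-0.002,0.21,0],0,1],
    [[-0.002,0.21,0],0,1],
    [[-0.002,0.21,0],0,1],
    [[-0.002,0.21,0],0,1]
  ]
}}

```text
clock: 50.6
tool_pos: [621.6, -205.2, 141.7]
tcp_rot: [-0.005, 1.0, 0.0, -0.0]
force: [-0.4, 1.3, 0.9]
grip_width: 19.7
grasp_force: 10.0
```

Emit:
{"fn": "servo_tool", "kwargs": {
  "rows": [
    [[0,0,0],0,-0.4],
    [[0,0,0],0,-0.4],
    [[0,0,0],0,-0.4],
    [[0,0,0],0,-0.4],
    [[0,0,0.2],0,-0.4],
    [[0,0,0.4],0,-0.4],
    [[-0.1,0,0.6],0,-0.4],
    [[-0.3,0,0.8],0,-0.4],
    [[-0.5,0,1],0,-0.4],
    [[-0.5,0,1],0,-0.4],
    [[-0.5,0,1],0,-0.4]
  ]
}}

```text
clock: 51.98
tool_pos: [496.6, -205.1, 392.0]
tcp_rot: [-0.005, 1.0, -0.0, 0.001]
force: [1.0, 0.5, 0.0]
grip_width: 64.7
grasp_force: 0.0
```

```bash
python3 - <<'E'
from h import *
s=st()
p,d,K,E=cap('wrist','w5')
Z=dict(heat_mark=44,heat_top=84,spatula=8,rest=0,spatula_grip=73)
for t in Z:
    for r in nets.mark_of('wrist',t)[:2]:
        u,v=r['pixel']
        print(t,round(r['confidence'],2),(round(u),round(v)),onplane(u,v,Z[t],K,E).round(1))
seated('wrist')
E
```

```text
tcp [ 496.6 -205.1  392. ] yaw 0.53 j [-0.48  0.25  1.57  0.    1.32 -2.06] F [1.  0.5 0. ] T [ 0.02 -0.02 -0.06] g 64.7 t 51.975
heat_mark 0.63 (311, 315) [ 621.6 -206.4   44. ]
heat_top 0.73 (315, 335) [ 625.2 -202.1   84. ]
spatula 0.97 (485, 266) [573.7  -4.4   8. ]
spatula 0.45 (483, 262) [569.8  -7.6   8. ]
rest 0.82 (484, 269) [579.9  -1.3   0. ]
spatula_grip 0.97 (521, 192) [480.1  -6.2  73. ]
spatula_grip 0.69 (485, 263) [550.5 -33.2  73. ]
wrist (0.74, [543.3, -325.9], [75.5, 76.5], 0.6, 48.9, [160.2, 212.3, 77.3, 71.0])
wrist (0.68, [541.8, -136.9], [75.2, 75.4], 1.4, 48.8, [340.7, 213.1, 76.0, 71.0])
wrist (0.6, [541.3, -231.2], [75.4, 75.4], 0.6, 48.8, [247.6, 207.4, 76.2, 75.6])
```

View pics/w5.png

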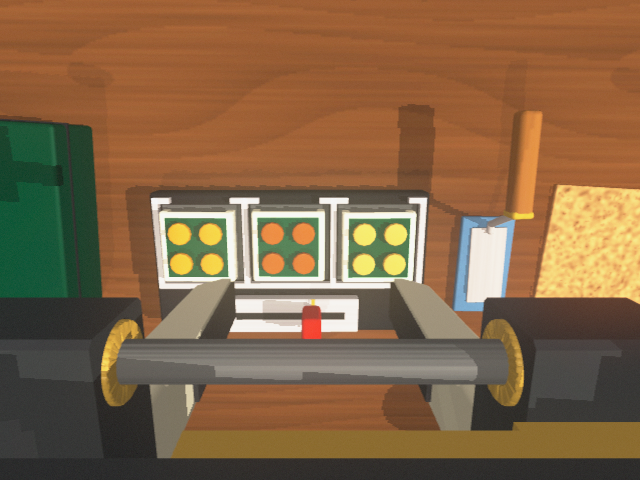

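The red grip at (312,321) is centred on the brass line at (313,302). All three dishes are still square in their bays and the spatula is centred on the rest at (487,265). I'm handing in.

```bash
python3 -c "
from rig import arm
print(arm.close_job())"
```

```text
the job is handed in; nothing more can be done
None
```

The job is handed in: all three dishes sit flat and square in their own bays, the heat control is at the brass mark, and the spatula lies centred on its blue rest; the hand-in gave no verdict, so this rests on the last wrist camera picture.

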